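# Put the setter's gauges back in their sloping case

## Robot

A 6-joint arm with a two-finger parallel gripper is mounted at the origin on the work surface. World frame = base frame: x ahead of the robot, y to its left, z up, the work surface at z = 0. Lengths are in m, angles in rad, forces in N, time in s.
With the tool pointing down it reaches from about 0.35 to 0.925 m from the base axis. Payload 6.4 kg.
Tool frame: the origin (TCP) lies midway between the tips of the shut fingers; the grasp point (between the pads) lies 19 mm behind it; z points along the fingers, x is the direction in which the jaws open and shut, and the axes are right-handed (so a half turn about z gives the same grasp; the last joint's range is limited). The gripper opens to 94 mm and grips with 3 to 60 N. Pads are 16 mm wide; open, the fingers measure 119 mm over their backs; the gripper's body (75 mm by 177 mm) begins 78 mm behind the grasp point.
Start: joints at [-1.478, 0.245, 1.558, -0, 1.339, -0.174], TCP at [0.171, -0.627, 0.205] pointing down, gripper open.
Joint ranges: [-3.13, 3.13], [-1.02, 2.26], [0.13, 2.54], [-0.95, 4.09], [0.21, 2.88], [-2.74, 2.74]. Speed limits (rad/s): [2.57, 2.57, 3.14, 3.14, 3.14, 3.14].

## Interface

Orientations are given as [roll, pitch, yaw] about the fixed x, y, z axes, in that order (R = Rz(yaw) Ry(pitch) Rx(roll)).
In Python, from rig import readout, viewer, ticket gives the robot as it stands.
- The arm moves only by the shell command python3 -m creep 'ROWS' [FORCE]. ROWS is JSON, a list of rows, each a list of 5 numbers: the shift along the tool's x, y, z normalised to -1 to 1, where 1 is 5 cm, then the turn about the tool's z normalised to -1 to 1, where 1 is 0.1 rad, then the gripper's target within -1 to 1 (shut at 1, half-way at 0, fully open at -1). In form: [[tx, ty, tz, yaw, jaw], ...]. A call has 1 to 12 rows; each row shifts and turns the commanded pose from where the row before left it, along the tool's axes as they then stand; what a row does not reach is not made up. A row lasts 1/10 s, in which the tool goes at most 50 mm and 8.59 degrees, less where a joint would pass 70% of its speed; a pose out of reach is approached as far as the arm can. A call with a number of a shift or a turn outside -1 to 1 is refused whole. A call with a gripper value outside its range is refused whole. The fingers move at their own pace and stop on an object; FORCE is the grip in N (left out, the last holds). Time passes only in rows, so rows that do not move let the fingers close. It gives the time, the measured TCP pose, the force and the opening at its end, in the units of the state.
- readout.read_state(): the state, without advancing time (a new reading comes with each control period).
- viewer.camera(name): name is "scene" or "top" or "wrist"; returns a dict with "color" (384x512x3 uint8, red, green, blue), "K" (3x3 intrinsics, pixels), "k1" (the pictures are not rectified: a ray, as slopes to the right and down, at radius r is drawn at 1 + k1 r^2 times it, then the intrinsics apply), "extrinsics" (4x4, takes a point from camera to world coordinates); the wrist camera has in their place "mount" (4x4, takes a point from camera to tool coordinates, whose origin is the TCP and whose axes are the tool frame's). Camera axes: x right, y down, z forward; pixel columns grow to the right and rows downward; lengths in m; the calibration is good to about 2 mm. A picture is of the moment at which its call begins: read the wrist's pose just before it. There is no depth.
- ticket.sign_off(): hands the job in, once; it reports no verdict.
The state is a dict: "time_s": time; "joint_pos": joint angles; "joint_velocities": joint speeds; "tau": joint torques, N m; "tool_pos": TCP position; "tool_rot": TCP orientation; "wrist_force": force on the tool from outside, world axes, zero at the start; "ft_torque": the same for the moment, N m; "width": opening from 0.0 (shut) to 1.0 (fully open).
Only numpy, scipy, OpenCV 4.12 (cv2) and the standard library are available. Lean on these libraries where they do the work, as an engineer would, in place of code of your own. Each camera call takes 0.05 s, during which the arm holds its last target.

## Task

Put the two steel gauges that lie on the bench, the U-shaped gap gauge and the T-shaped depth gauge, back into the sloping case: press each one into the cutout of its own shape, against the spring grips, until it lies fully home on the cutout's floor, and let go. Leave the dies, hammer, oil can and other things standing about where they are.

Things in the scene. Friction and masses are not known exactly. Their poses are not given: they have to be found in the camera images.
- gap_mid (a point): Gap gauge: U-shaped steel plate, 18 mm thick, lying flat. Spine 84 (x) by 28 mm (y); from its ends two arms 20 mm wide reach 24 mm towards -y, leaving a 44 mm mouth between them. The point is in the middle of the spine, half-way up (9 mm above the underside). z points out of the marked upper side. About 0.29-0.5 kg. Its axes are those of gap_pocket when it is home.
- depth_mid (a point): Depth gauge: T-shaped steel plate, 18 mm thick, lying flat. Stem 18 mm wide, from x = -14 to +36 mm; crossbar 80 (y) by 20 mm (x), centred at x = -24 mm. The point is on the stem's centre line, 14 mm from the crossbar, half-way up (9 mm above the underside). z points out of the marked upper side. About 0.21-0.42 kg. Its axes are those of depth_pocket when it is home.
- gap_pocket (a point): Point on the insert's face where gap_mid belongs. z out of the face (30 deg from vertical, towards the robot's side), x up the slope, y left. U cutout, 1.2 mm wider than the gauge on each side, 16 mm deep: when home the gauge stands only 2 mm proud and gap_mid is 7 mm below this point, so jaws holding its edges meet the face first. Sprung leaves at both spine ends (x = +-43 mm).
- depth_pocket (a point): The same for the depth gauge: T cutout, 1.2 mm wider than the gauge on each side, 16 mm deep; when home depth_mid is 7 mm below this point. It is 123 mm to the right of gap_pocket (10 mm further up the slope) in the same insert. Sprung leaves at both ends of the crossbar (x = -24, y = +-41 mm).
- case: Grey steel case, fixed to the bench, its black rigid insert sloping 30 deg with the face's middle 67 mm above the origin (on the bench). 220 mm wide, 135 mm up the slope; rim 6 mm above the face. Lid folded back level behind it, top 98 mm high. The cutouts' steel leaves stand 2.7 mm out of the walls; pushing past them takes some 5 to 12 N, up to 25 N when the gauge is cocked; their friction then holds the gauge.
- die_a: bystander: round steel die, 32 mm diameter, 45 mm high, standing in front of the case; origin at its underside
- die_b: bystander: round steel die, 36 mm diameter, 40 mm high, standing in front of the case; origin at its underside
- die_c: bystander: round steel die, 32 mm diameter, 50 mm high, standing right of the case; origin at its underside
- hammer: bystander: hammer, 240 mm, lying left of the case; origin under its middle
- oil_can: bystander: steel can, 50 mm diameter, 80 mm high, left of the case's lid; origin at its underside
- drift: bystander: round brass drift, 16 mm diameter, 120 mm long, lying right of the case; origin at its underside
- collar: bystander: steel ring, 48 mm diameter, 16 mm high, lying in front of the case; origin at its underside
There are look-alikes about, which are no part of the job. What is shaped like the part that bears depth_mid but blue, orange or purple is not meant.

How it is judged:
On the way:
1. one of the two gauges is fully home in its own cutout (((z of gap_mid in the frame of gap_pocket between -0.01 and -0.0048 m and x of gap_mid in the frame of gap_pocket between -0.004 and 0.004 m and y of gap_mid in the frame of gap_pocket between -0.004 and 0.004 m and angle between the z axis of gap_mid and the z axis of gap_pocket, either way round below 0.05 rad and angle between the x axis of gap_mid and the x axis of gap_pocket, either way round below 0.06 rad) or (z of depth_mid in the frame of depth_pocket between -0.01 and -0.0048 m and x of depth_mid in the frame of depth_pocket between -0.004 and 0.004 m and y of depth_mid in the frame of depth_pocket between -0.004 and 0.004 m and angle between the z axis of depth_mid and the z axis of depth_pocket, either way round below 0.05 rad and angle between the x axis of depth_mid and the x axis of depth_pocket, either way round below 0.06 rad))), for 0.2 s.
At the end, for the whole second after the job is handed in: Both gauges are home in their own cutouts: each gauge's centre point within 4 mm of its pocket point along the slope and across, and no more than 2.2 mm higher than fully down, the gauge within 0.05 rad of parallel to the insert; released (z of gap_mid in the frame of gap_pocket between -0.01 and -0.0048 m and x of gap_mid in the frame of gap_pocket between -0.004 and 0.004 m and y of gap_mid in the frame of gap_pocket between -0.004 and 0.004 m and angle between the z axis of gap_mid and the z axis of gap_pocket, either way round below 0.05 rad and angle between the x axis of gap_mid and the x axis of gap_pocket, either way round below 0.06 rad and z of depth_mid in the frame of depth_pocket between -0.01 and -0.0048 m and x of depth_mid in the frame of depth_pocket between -0.004 and 0.004 m and y of depth_mid in the frame of depth_pocket between -0.004 and 0.004 m and angle between the z axis of depth_mid and the z axis of depth_pocket, either way round below 0.05 rad and angle between the x axis of depth_mid and the x axis of depth_pocket, either way round below 0.06 rad); the robot touches nothing.
It fails at once if a standing die was pushed more than 3 cm or knocked over (distance of any of die_a, die_b, die_c from where it was at the start of the episode above 0.03 m or angle between any of die_a, die_b, die_c's own z axis and vertical above 0.5 rad).
It fails at once if the oil can was pushed more than 3 cm or knocked over (distance of oil_can from where it was at the start of the episode above 0.03 m or angle between oil_can's own z axis and vertical above 0.5 rad).
It fails at once if the hammer, drift or collar was pushed more than 3 cm (distance of any of hammer, drift, collar from where it was at the start of the episode above 0.03 m).
It also fails if it takes over 72 s, if anything falls off the work surface, if the arm or the gripper's body presses on something with over 40 N, if the wrist force passes 120 N, or if a joint passes its speed limit or range.

## Working session

There is one attempt and no reset: what is moved stays moved. The work goes in short steps, Python scripts to look and compute and a shell command to move; the robot and the scene stay as the last step left them, time stands still between calls to the robot, and variables do not carry over. Pictures are saved under pics/ and viewed, and the job is handed in when it is done.

```bash
ls; mkdir -p pics
python3 - <<'E'
from rig import readout, viewer, ticket
import cv2
print(readout.read_state())
for n in ["scene","top","wrist"]:
    c=viewer.camera(n)
    print(n,c["K"],c["k1"],c.get("extrinsics",c.get("mount")))
    cv2.imwrite(f"pics/{n}0.png",c["color"][:,:,::-1])
E
```

```text
pics
{'time_s': 0.0, 'joint_pos': array([-1.47807620e+00,  2.45825256e-01,  1.55896569e+00, -1.96465598e-05,
        1.33868284e+00, -1.74083861e-01]), 'joint_velocities': array([ 6.94957621e-05,  7.34776767e-04, -4.95420051e-04, -5.91629732e-04,
       -3.91325337e-04,  4.73399203e-04]), 'tau': array([ 1.91174709e-03, -4.15837419e+01, -3.14604163e+01,  6.86121290e-02,
        3.33451072e-02, -1.44963133e-04]), 'tool_pos': array([ 0.17132838, -0.62641186,  0.20436418]), 'tool_rot': array([-3.14128565e+00,  1.85600224e-03, -1.30398751e+00]), 'wrist_force': array([-0.33914996,  0.60787364, -0.42205086]), 'ft_torque': array([ 0.04351974, -0.05262208, -0.00383035]), 'width': 1.0001902453473503}
scene [[455.74576213   0.         258.21971653]
 [  0.         455.74576213 195.30861305]
 [  0.           0.           1.        ]] -0.027129955363844382 [[ 0.66666928  0.4208085  -0.61520101  1.27847372]
 [ 0.74512058 -0.39690725  0.53596637 -0.6295252 ]
 [-0.01863854 -0.81571125 -0.57815895  0.80631967]
 [ 0.          0.          0.          1.        ]]
top [[486.48623315   0.         252.54121975]
 [  0.         486.48623315 191.40206181]
 [  0.           0.           1.        ]] -0.0894715489954154 [[ 0.01689881 -0.99579177  0.09007318  0.37150347]
 [-0.99981313 -0.01767521 -0.00782893  0.02560161]
 [ 0.00938804 -0.08992405 -0.99590438  1.60361008]
 [ 0.          0.          0.          1.        ]]
wrist [[289.98066651   0.         255.23461194]
 [  0.         289.98066651 195.02729697]
 [  0.           0.           1.        ]] -0.02344593108864081 [[ 9.99999434e-01 -9.92858837e-04 -3.82971080e-04 -3.63371568e-04]
 [ 1.05722877e-03  9.67927609e-01  2.51227042e-01 -7.35059572e-02]
 [ 1.21255293e-04 -2.51227305e-01  9.67928110e-01 -1.79179388e-01]
 [ 0.00000000e+00  0.00000000e+00  0.00000000e+00  1.00000000e+00]]
```

View pics/scene0.png

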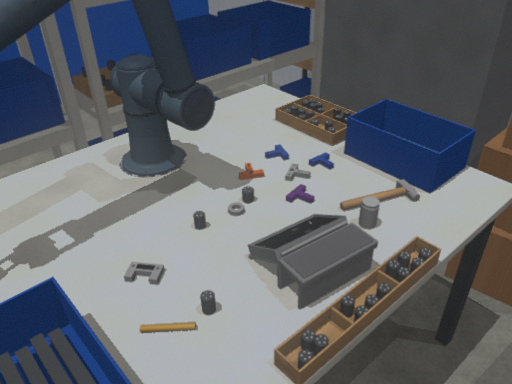

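View pics/top0.png

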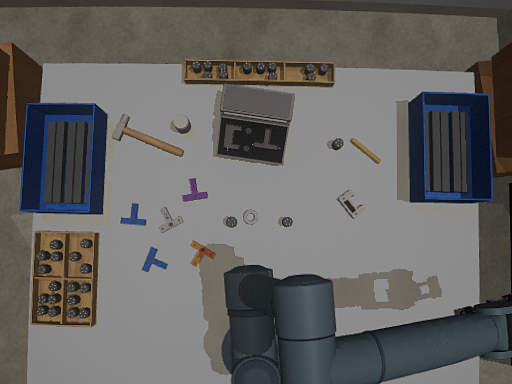

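View pics/wrist0.png

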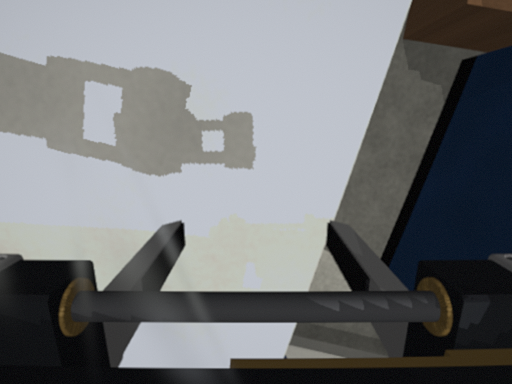

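Run:
```python
import cv2,numpy as np
a=cv2.imread("pics/top0.png")
c1=cv2.resize(a[75:175,200:310],None,fx=5,fy=5,interpolation=cv2.INTER_CUBIC)
cv2.imwrite("pics/z_case.png",c1)
c2=cv2.resize(a[180:260,140:220],None,fx=6,fy=6,interpolation=cv2.INTER_CUBIC)
c3=cv2.resize(a[165:245,310:390],None,fx=4,fy=4,interpolation=cv2.INTER_CUBIC)
c3=cv2.resize(c3,(480,480))
cv2.imwrite("pics/z_g.png",np.hstack([c2,c3])[:,:800] if 0 else cv2.resize(np.hstack([c2,c3]),(800,400)))
```

```text
(no output)
```

View pics/z_case.png

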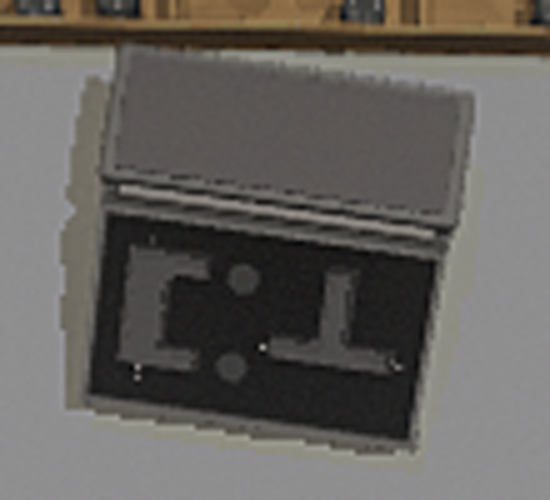

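View pics/z_g.png

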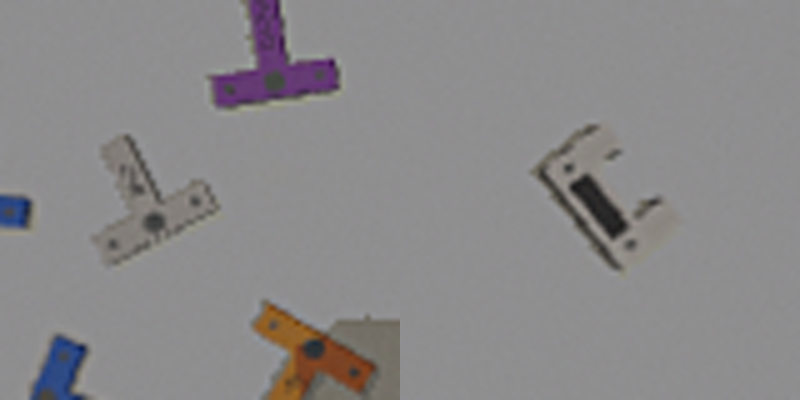

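```bash
cat > h.py <<'E'
import numpy as np, cv2
from rig import readout, viewer
from scipy.spatial.transform import Rotation as Rn
def ray(c,px,T):
    K=c["K"];d=np.array([[c["k1"],0,0,0,0]],float)
    p=cv2.undistortPoints(np.array(px,float).reshape(-1,1,2),K,d).reshape(-1,2)
    v=np.c_[p,np.ones(len(p))]@T[:3,:3].T
    return T[:3,3],v
def onplane(c,px,T,n,p0):
    o,v=ray(c,px,T); n=np.array(n,float)
    s=((np.array(p0)-o)@n)/(v@n)
    return o+v*s[:,None]
def onz(c,px,T,z): return onplane(c,px,T,[0,0,1],[0,0,z])
def proj(c,P,T):
    P=np.atleast_2d(P); q=(P-T[:3,3])@T[:3,:3]
    K=c["K"]; r,_=cv2.projectPoints(q,np.zeros(3),np.zeros(3),K,np.array([c["k1"],0,0,0,0]))
    return r.reshape(-1,2)
def toolT(s=None):
    s=s or readout.read_state()
    T=np.eye(4);T[:3,:3]=Rn.from_euler('xyz',s["tool_rot"]).as_matrix();T[:3,3]=s["tool_pos"];return T
def cam(name,fn=None):
    Tt=toolT()
    c=viewer.camera(name)
    T=c["extrinsics"] if "extrinsics" in c else Tt@c["mount"]
    if fn: cv2.imwrite("pics/"+fn,c["color"][:,:,::-1])
    return c,np.array(T)
E
python3 - <<'E'
from h import *
c,T=cam("top")
z=lambda L,h:np.round(onz(c,L,T,h),4)
print("depth bar,stemend",z([(170.6,224.4),(163,208.6)],.018))
print("gap mark",z([(349.6,206.4)],.018), z([(310+140/5,165+170/5),(310+225/5,165+268/5)],.018))
f=lambda u,v:(200+u/5,75+v/5)
# insert corners: TL,TR,BL,BR of black
P=[f(108,212),f(438,258),f(90,400),f(412,440)]
print(z(P[:2],.067+.0338), z(P[2:],.067-.0338))
E
```

```text
depth bar,stemend [[0.4023 0.2782 0.018 ]
 [0.4533 0.3047 0.018 ]]
gap mark [[ 0.4712 -0.3062  0.018 ]] [[ 0.4949 -0.2678  0.018 ]
 [ 0.4314 -0.3241  0.018 ]]
[[ 0.7398  0.1152  0.1008]
 [ 0.7142 -0.0931  0.1008]] [[ 0.6308  0.128   0.0332]
 [ 0.6083 -0.0826  0.0332]]
```

```bash
cat >> h.py <<'E'
def go(x,y,z,yaw,s=None):
    """shift in tool units for target; rotation first"""
    s=s or readout.read_state()
    p=s["tool_pos"]; y0=s["tool_rot"][2]
    dyaw=(yaw-y0+np.pi)%(2*np.pi)-np.pi
    d=np.array([x,y])-p[:2]
    f=lambda a:(d[0]*np.cos(a)+d[1]*np.sin(a), d[0]*np.sin(a)-d[1]*np.cos(a))
    print("yaw units",round(-dyaw/.1,2)," shift units after turn",np.round(np.array(f(yaw))/.05,2)," before turn",np.round(np.array(f(y0))/.05,2)," tz",round((p[2]-z)/.05,2))
E
python3 - <<'E'
from h import *
go(.471,-.306,.15,np.radians(-48.5))
E
```

```text
yaw units -4.58  shift units after turn [-0.83 -8.74]  before turn [-4.61 -7.47]  tz 1.1
```

```bash
python3 -m creep '[[0,0,0,-1,-1],[0,0,0,-1,-1],[0,0,0,-1,-1],[0,0,0,-1,-1],[0,0,0,-0.58,-1],[-0.2,-1,0.2,0,-1],[-0.2,-1,0.2,0,-1],[-0.2,-1,0.2,0,-1],[-0.2,-1,0.2,0,-1],[0,-1,0.2,0,-1],[0,-1,0.1,0,-1],[0,-1,0,0,-1]]' 20; python3 -m creep '[[0,-1,0,0,-1],[0,-0.74,0,0,-1],[0,0,0,0,-1],[0,0,0,0,-1]]' 20
python3 - <<'E'
from h import *
s=readout.read_state();print(s["tool_pos"],s["tool_rot"],s["wrist_force"])
c,T=cam("wrist","w1.png"); c,T=cam("top","t1.png")
E
```

```text
time_s: 1.4
tool_pos: [0.402, -0.3698, 0.1512]
tool_rot: [-3.141, 0.002, -0.846]
wrist_force: [-0.1, -0.0, -0.6]
width: 0.998
time_s: 1.8
tool_pos: [0.4665, -0.3138, 0.152]
tool_rot: [3.141, 0.0, -0.844]
wrist_force: [-0.9, 0.4, -0.3]
width: 0.998
[ 0.4665455  -0.31384353  0.15196221] [ 3.14116607e+00  3.86477608e-04 -8.44303562e-01] [-0.85140845  0.35438123 -0.30213023]
```

View pics/w1.png

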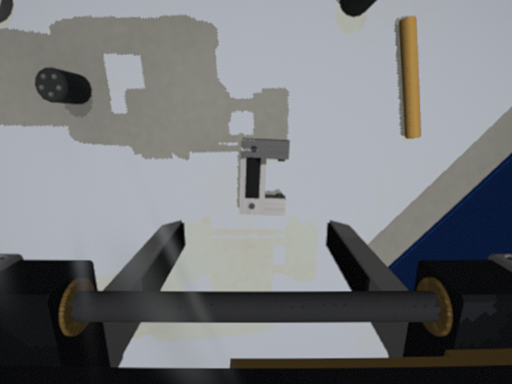

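View pics/t1.png

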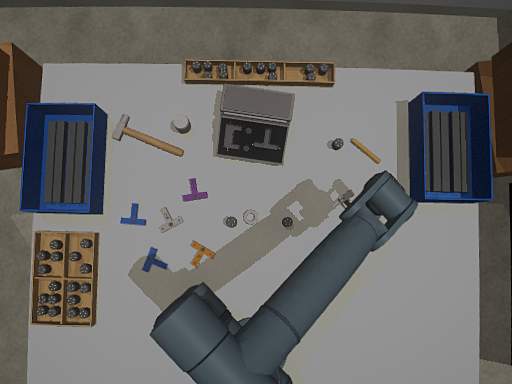

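Run:
```python
import cv2
a=cv2.imread("pics/w1.png")
cv2.imwrite("pics/w1z.png",cv2.resize(a[125:225,225:305],None,fx=6,fy=6,interpolation=cv2.INTER_CUBIC))
```

```text
(no output)
```

View pics/w1z.png

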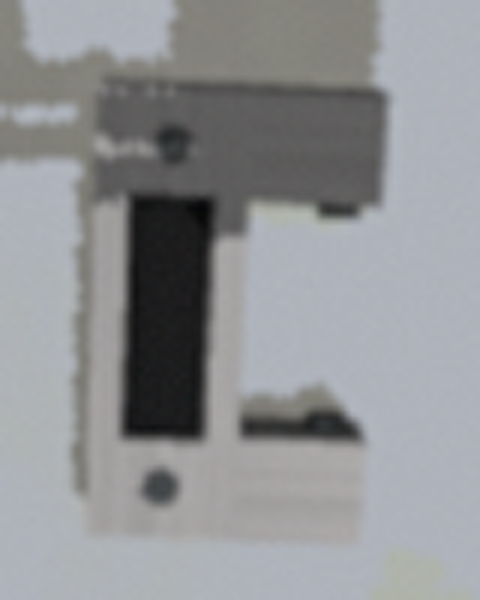

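Run:
```python
from h import *
c,T=cam("wrist")
g=lambda u,v:(225+u/6-.4,125+v/6-.4)
P=onz(c,[g(174,144),g(160,488),g(97,82),g(88,534),g(360,541),g(385,92),g(167,318)],T,.018)
print(np.round(P,4))
d=P[0]-P[1];print(np.linalg.norm(d),np.degrees(np.arctan2(d[1],d[0])))
for a,b in((2,3),(5,4),(5,2),(4,3)):
    d=P[a]-P[b];print(np.linalg.norm(d),np.degrees(np.arctan2(d[1],d[0])))
print("mid dots",(P[0]+P[1])/2,"mid spine outer",(P[2]+P[3])/2)
```

```text
[[ 0.4972 -0.2846  0.018 ]
 [ 0.4473 -0.325   0.018 ]
 [ 0.4964 -0.2672  0.018 ]
 [ 0.4315 -0.3208  0.018 ]
 [ 0.4645 -0.3603  0.018 ]
 [ 0.5289 -0.3066  0.018 ]
 [ 0.4726 -0.3045  0.018 ]]
0.0641772081786214 38.97564660276675
0.08415696330161732 39.53432862727663
0.08380893675376298 39.813684130174316
0.051103631969267864 -50.53817832816952
0.05151299924355069 -50.14939697093513
mid dots [ 0.47227989 -0.3048023   0.018     ] mid spine outer [ 0.46394637 -0.29396746  0.018     ]
```

Run:
```python
from h import *
go(.4725,-.3048,.009,np.radians(-50.4))
```

```text
yaw units 0.32  shift units after turn [-0.07 -0.24]  before turn [-0.06 -0.24]  tz 2.86
```

```bash
python3 -m creep '[[-0.07,-0.24,0,0.32,-1],[0,0,0.6,0,-1],[0,0,0.6,0,-1],[0,0,0.6,0,-1],[0,0,0.6,0,-1],[0,0,0.3,0,-1],[0,0,0,0,-1]]' 20
python3 - <<'E'
from h import *
go(.4725,-.3048,.009,np.radians(-50.4))
c,T=cam("wrist","w2.png")
E
```

```text
time_s: 2.65
tool_pos: [0.4712, -0.3032, 0.0151]
tool_rot: [3.141, 0.005, -0.88]
wrist_force: [0.1, 0.1, 0.3]
width: 0.998
yaw units 0.0  shift units after turn [ 0.04 -0.  ]  before turn [ 0.04 -0.  ]  tz 0.12
```

View pics/w2.png

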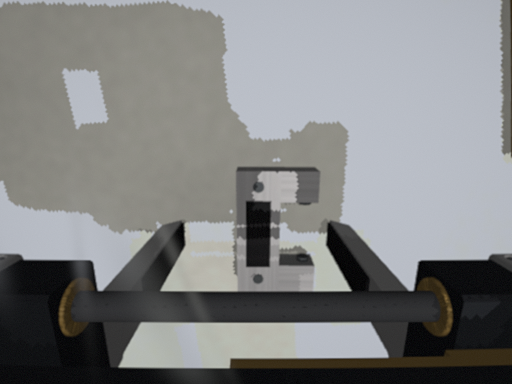

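```bash
python3 -m creep '[[0.04,0,0.12,0,-1],[0,0,0,0,0],[0,0,0,0,0.6],[0,0,0,0,1],[0,0,0,0,1],[0,0,0,0,1],[0,0,0,0,1],[0,0,0,0,1]]' 20
python3 - <<'E'
from h import *
s=readout.read_state();print(s["width"]*94, s["wrist_force"],s["ft_torque"])
go(.4725,-.3048,.009,np.radians(-50.4))
E
```

```text
time_s: 3.5
tool_pos: [0.4744, -0.3052, 0.0112]
tool_rot: [3.142, -0.0, -0.878]
wrist_force: [-0.3, 0.1, 0.1]
width: 0.441
41.44376561656643 [-0.33489548  0.06625207  0.11822817] [-0.0391792   0.00475028 -0.00927193]
yaw units 0.02  shift units after turn [-0.03  0.02]  before turn [-0.03  0.02]  tz 0.04
```

```bash
python3 -m creep '[[0,0,0.04,0,1],[0,0,0,0,1],[0,0,0,0,1],[0,0,0,0,1]]' 20
python3 - <<'E'
from h import *
s=readout.read_state();print(s["width"]*94, s["wrist_force"],s["ft_torque"])
E
```

```text
time_s: 3.9
tool_pos: [0.4736, -0.3044, 0.0087]
tool_rot: [3.141, 0.003, -0.878]
wrist_force: [-2.8, 3.3, 2.1]
width: 0.296
27.82288218984399 [-2.75990574  3.29810667  2.12708803] [ 0.58217169  0.51104998 -0.02083532]
```

```bash
python3 -m creep '[[0,0,-1,0,1],[0,0,-1,0,1],[0,0,-1,0,1],[0,0,-0.5,0,1],[0,0,0,0,1]]' 20
python3 - <<'E'
from h import *
s=readout.read_state();print(s["width"]*94, s["wrist_force"],s["ft_torque"])
cam("wrist","w3.png")
a=cv2.imread("pics/top0.png")
g=cv2.cvtColor(a,cv2.COLOR_BGR2GRAY)[75:175,200:310]
b=cv2.resize(g,None,fx=6,fy=6,interpolation=cv2.INTER_CUBIC)
b=cv2.convertScaleAbs(b,alpha=2.5)
cv2.imwrite("pics/z_case2.png",b)
E
```

```text
time_s: 4.4
tool_pos: [0.4767, -0.3075, 0.1887]
tool_rot: [-3.141, -0.01, -0.878]
wrist_force: [0.0, -0.9, -2.6]
width: 0.296
27.83000772123341 [ 0.03682401 -0.85717096 -2.63966294] [-0.03174995 -0.01107499  0.00060734]
```

View pics/z_case2.png

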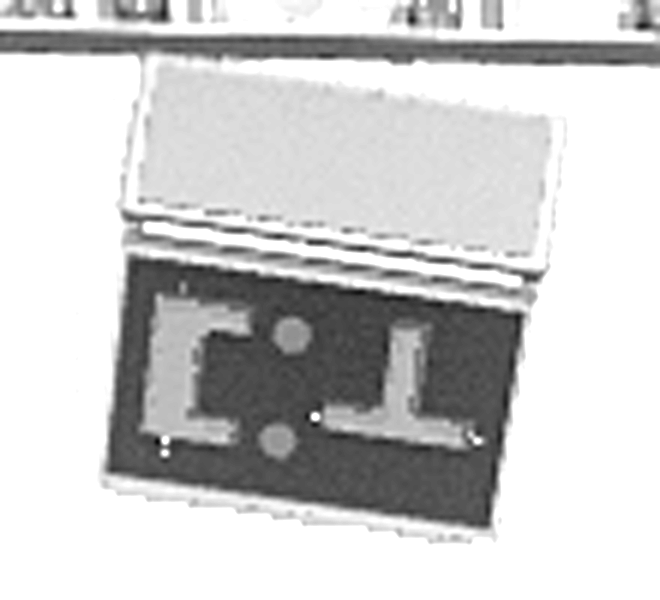

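View pics/w3.png

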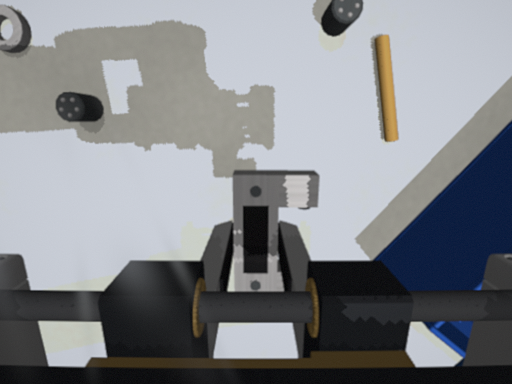

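```bash
cat >> h.py <<'E'
def face(psi=-0.12,c0=(.673,.017)):
    s,co=np.sin(np.pi/6),np.cos(np.pi/6)
    h=np.array([np.cos(psi),np.sin(psi),0])
    X=h*co+np.array([0,0,s]); Y=np.array([-np.sin(psi),np.cos(psi),0]); Z=np.cross(X,Y)
    return X,Y,Z,np.array([c0[0],c0[1],.067])
E
python3 - <<'E'
from h import *
c,T=cam("top")
f=lambda u,v:(200+u/6-.4,75+v/6-.4)
names=["Ul_top","Ul_bot","Tl_L","Tl_R","TL","TR","BL","BR"]
px=[f(183,287),f(165,445),f(316,415),f(476,438),f(128,256),f(526,312),f(107,473),f(493,528)]
for psi in(-.12,):
  X,Y,Z,p0=face(psi)
  for it in range(3):
    P=onplane(c,px,T,Z,p0)
    ctr=P[4:].mean(0); p0[:2]=ctr[:2]   # plane passes z=.067 at face middle
  loc=np.c_[(P-ctr)@X,(P-ctr)@Y]
  print(ctr)
  for n,l,p in zip(names,loc,P): print(n,np.round(l,4),np.round(p,4))
E
```

```text
[0.67508923 0.01866501 0.06701012]
Ul_top [0.049  0.0754] [0.7262 0.0885 0.0915]
Ul_bot [-0.0403  0.0758] [0.6495 0.0981 0.0469]
Tl_L [-0.0116 -0.0029] [0.6647 0.017  0.0612]
Tl_R [-0.0122 -0.0895] [ 0.6539 -0.069   0.0609]
TL [0.0618 0.106 ] [0.7409 0.1175 0.0979]
TR [ 0.061  -0.1054] [ 0.7149 -0.0923  0.0975]
BL [-0.0609  0.1056] [0.6354 0.1298 0.0366]
BR [-0.0619 -0.1061] [ 0.6091 -0.0803  0.036 ]
```

Run:
```python
from h import *
go(.60,.09,.20,-1.691)
```

```text
yaw units 8.13  shift units after turn [-8.14 -1.56]  before turn [-4.47 -6.98]  tz -0.35
```

```bash
python3 -m creep '[[0,0,-0.2,1,1],[0,0,-0.15,1,1],[0,0,0,1,1],[0,0,0,1,1],[0,0,0,1,1],[0,0,0,1,1],[0,0,0,1,1],[0,0,0,1,1],[-0.5,-0.1,0,0.13,1],[-0.9,-0.17,0,0,1],[-0.9,-0.17,0,0,1],[-0.9,-0.17,0,0,1]]' 20;python3 -m creep '[[-0.9,-0.17,0,0,1],[-0.9,-0.17,0,0,1],[-0.9,-0.17,0,0,1],[-0.9,-0.17,0,0,1],[-0.9,-0.17,0,0,1],[-0.44,-0.1,0,0,1],[0,0,0,0,1],[0,0,0,0,1]]' 20
python3 - <<'E'
from h import *
s=readout.read_state();print(s["tool_pos"],s["tool_rot"],s["width"]*94)
cam("wrist","w4.png")
a=cv2.imread("pics/w4.png")
cv2.imwrite("pics/w4z.png",cv2.convertScaleAbs(cv2.resize(a[20:220,130:390],None,fx=3,fy=3,interpolation=cv2.INTER_CUBIC),alpha=1.8))
E
```

```text
time_s: 5.7
tool_pos: [0.5221, -0.1477, 0.1975]
tool_rot: [3.136, 0.002, -1.692]
wrist_force: [0.3, -0.0, -3.7]
width: 0.299
time_s: 6.5
tool_pos: [0.5988, 0.0896, 0.1982]
tool_rot: [3.136, -0.001, -1.69]
wrist_force: [0.3, -0.0, -4.0]
width: 0.297
[0.59875278 0.08963585 0.19816635] [ 3.13624035e+00 -9.45610785e-04 -1.69016353e+00] 27.915225491773075
```

View pics/w4.png

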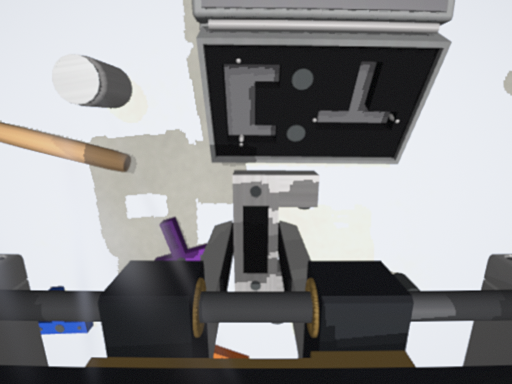

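View pics/w4z.png

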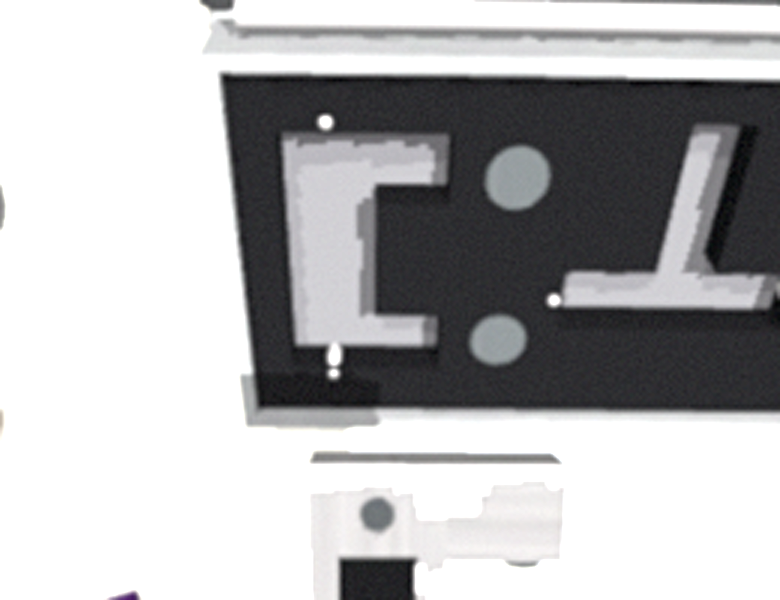

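Run:
```python
from h import *
s=readout.read_state()
c,T=cam("wrist")
f=lambda u,v:(130+u/3-.33,20+v/3-.33)
a=cv2.cvtColor(c["color"],cv2.COLOR_RGB2GRAY)
X,Y,Z,p0=face(-.12,(.6751,.0187))
px=[f(325,122),f(333,373),f(554,300),(398.5,121),f(283,135),f(296,346),f(436,346),f(449,135),f(221,74),f(257,408)]
nm=["Utop","Ubot","TL","TR","UcTL","UcBL","UcBR","UcTR","fTL","fBL"]
P=onplane(c,px,T,Z,p0)
for n,p in zip(nm,P): print(n,np.round(p,4),np.round([(p-p0)@X,(p-p0)@Y],4))
# held gauge: dots and corners at top surface z = tool z + 9mm
Tt=toolT(s)
G=onz(c,[(255.5,191),(255.5,285)],T,Tt[2,3]+.0093)
print(np.round((G-Tt[:3,3])@Tt[:3,:3],4))
```

```text
Utop [0.7258 0.09   0.0911] [0.0483 0.0768]
Ubot [0.6468 0.1004 0.0451] [-0.0438  0.0777]
TL [0.6639 0.0185 0.0606] [-0.0128 -0.0016]
TR [ 0.6519 -0.0712  0.0599] [-0.0142 -0.0921]
UcTL [0.7241 0.1034 0.0892] [0.0444 0.0899]
UcBL [0.6587 0.1123 0.0511] [-0.0318  0.0909]
UcBR [0.6524 0.061  0.0511] [-0.0319  0.0393]
UcTR [0.7179 0.0526 0.0892] [0.0443 0.0388]
fTL [0.7413 0.1184 0.0981] [0.0622 0.1069]
fBL [0.6363 0.1322 0.0369] [-0.0601  0.1081]
[[-0.0005 -0.0318 -0.0094]
 [-0.0005  0.0322 -0.0092]]
```

```bash
cat >> h.py <<'E'
P0=(.6751,.0187)
def tcp_for(lx,ly,h,psi=-.12,piv=.0045):
    """TCP when gauge centre is at face-local lx,ly, bottom h above face, tilted 30deg"""
    X,Y,Z,p0=face(psi,P0)
    p=p0+lx*X+ly*Y+(h+.009+piv)*Z
    return p-np.array([0,0,piv])
E
python3 - <<'E'
from h import *
t=tcp_for(.012,.0767,0);print(t)
go(t[0],t[1],t[2]+.03,-1.691)
t=tcp_for(.002,.0767,0);print(t)
E
```

```text
[0.68789804 0.09441239 0.08019134]
yaw units -0.01  shift units after turn [-0.33 -1.75]  before turn [-0.33 -1.75]  tz 1.79
[0.67930006 0.09544913 0.07519134]
```

```bash
python3 -m creep '[[-0.1,-0.5,0.3,0,1],[-0.13,-0.6,0.4,0,1],[-0.1,-0.65,0.4,0,1],[0,0,0.4,0,1],[0,0,0.29,0,1],[0,0,0,0,1]]' 20
python3 - <<'E'
from h import *
t=tcp_for(.012,.0767,0)
go(t[0],t[1],t[2]+.03,-1.691)
cam("wrist","w5.png")
E
```

```text
time_s: 7.2
tool_pos: [0.6866, 0.0944, 0.1085]
tool_rot: [3.135, -0.001, -1.692]
wrist_force: [-0.6, 0.0, -4.9]
width: 0.294
yaw units -0.01  shift units after turn [-0.   -0.03]  before turn [-0.   -0.03]  tz -0.03
```

View pics/w5.png

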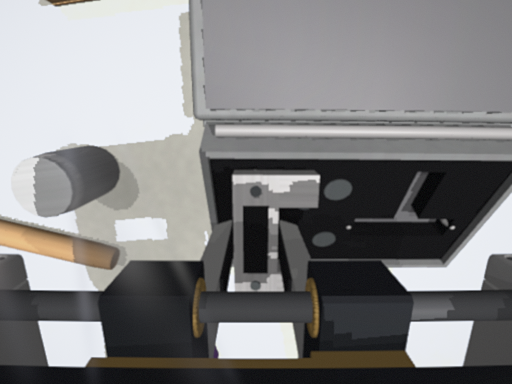

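```bash
python3 -m creep '[[0,-0.03,0.07,0,1],[0,0,0.07,0,1],[0,0,0.05,0,1],[0,0,0.05,0,1],[0,0,0.05,0,1]]'; python3 -m creep '[[0,0,0.05,0,1],[0,0,0.05,0,1]]';python3 -m creep '[[0,0,0.05,0,1],[0,0,0,0,1]]'
python3 - <<'E'
from h import *
cam("wrist","w6.png");s=readout.read_state();print(s["ft_torque"])
E
```

```text
time_s: 7.75
tool_pos: [0.6905, 0.0954, 0.0985]
tool_rot: [3.141, -0.0, -1.691]
wrist_force: [-3.6, 0.3, 1.0]
width: 0.292
time_s: 7.95
tool_pos: [0.6904, 0.0954, 0.0927]
tool_rot: [3.141, -0.0, -1.691]
wrist_force: [-4.4, 0.1, -0.1]
width: 0.295
time_s: 8.15
tool_pos: [0.6906, 0.0953, 0.0897]
tool_rot: [3.141, 0.0, -1.691]
wrist_force: [-2.8, 0.1, -1.2]
width: 0.293
[ 0.03330456  0.41659166 -0.01125018]
```

View pics/w6.png

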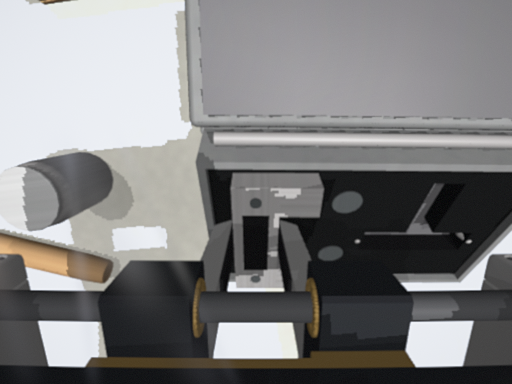

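```bash
python3 -m creep '[[0,0.02,0.05,0,1],[0,0.02,0.05,0,1]]'; python3 -m creep '[[0,0,0.05,0,1],[0,0,0.04,0,1]]';python3 -m creep '[[0,0,0.03,0,1],[0,0,0,0,1]]'
python3 - <<'E'
from h import *
cam("wrist","w7.png");s=readout.read_state();print(s["ft_torque"])
E
```

```text
time_s: 8.4
tool_pos: [0.69, 0.0953, 0.0859]
tool_rot: [-3.138, 0.0, -1.691]
wrist_force: [0.1, 0.5, -0.2]
width: 0.296
time_s: 8.6
tool_pos: [0.6895, 0.0954, 0.0812]
tool_rot: [-3.139, 0.0, -1.691]
wrist_force: [0.7, 0.9, 1.4]
width: 0.293
time_s: 8.8
tool_pos: [0.6894, 0.0955, 0.0808]
tool_rot: [-3.14, -0.0, -1.691]
wrist_force: [-2.1, -0.2, 5.9]
width: 0.295
[-0.1298881   0.30392766 -0.0417922 ]
```

View pics/w7.png

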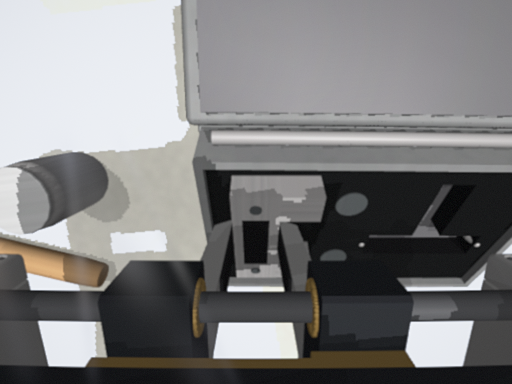

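```bash
python3 -m creep '[[0,0.03,-0.06,0,1],[0,0.02,-0.04,0,1],[0,0,0,0,1]]'
python3 - <<'E'
from h import *
s=readout.read_state();Tt=toolT(s);print(s["tool_pos"],s["tool_rot"])
c,T=cam("wrist","w8.png")
X,Y,Z,p0=face(-.12,P0)
mid=Tt[:3,3]+np.array([0,0,.0045])-.0045*Z
for a in (25,28,30,32,35):
    th=np.radians(a);h=np.array([np.cos(-.12),np.sin(-.12),0]);Xg=h*np.cos(th)+np.array([0,0,np.sin(th)]);Zg=np.cross(Xg,Y)
    m=Tt[:3,3]+np.array([0,0,.0045])-.0045*Zg
    print(a,np.round(proj(c,[m+.009*Zg+.032*Xg,m+.009*Zg-.032*Xg,m+.009*Zg],T),1).tolist())
a=cv2.imread("pics/w8.png")
cv2.imwrite("pics/w8z.png",cv2.convertScaleAbs(cv2.resize(a[120:290,190:390],None,fx=4,fy=4,interpolation=cv2.INTER_CUBIC)[:600],alpha=1.8))
E
```

```text
time_s: 9.15
tool_pos: [0.6853, 0.0959, 0.0832]
tool_rot: [3.14, -0.0, -1.691]
wrist_force: [0.0, 0.3, -4.7]
width: 0.293
[0.68527317 0.09593167 0.08321245] [ 3.13971372e+00 -3.76458390e-05 -1.69093743e+00]
25 [[256.3, 204.5], [256.2, 272.3], [256.3, 242.2]]
28 [[256.3, 206.8], [256.2, 270.5], [256.3, 242.4]]
30 [[256.3, 208.4], [256.2, 269.2], [256.3, 242.6]]
32 [[256.4, 210.1], [256.2, 268.0], [256.3, 242.7]]
35 [[256.4, 212.8], [256.2, 266.0], [256.3, 242.9]]
```

View pics/w8z.png

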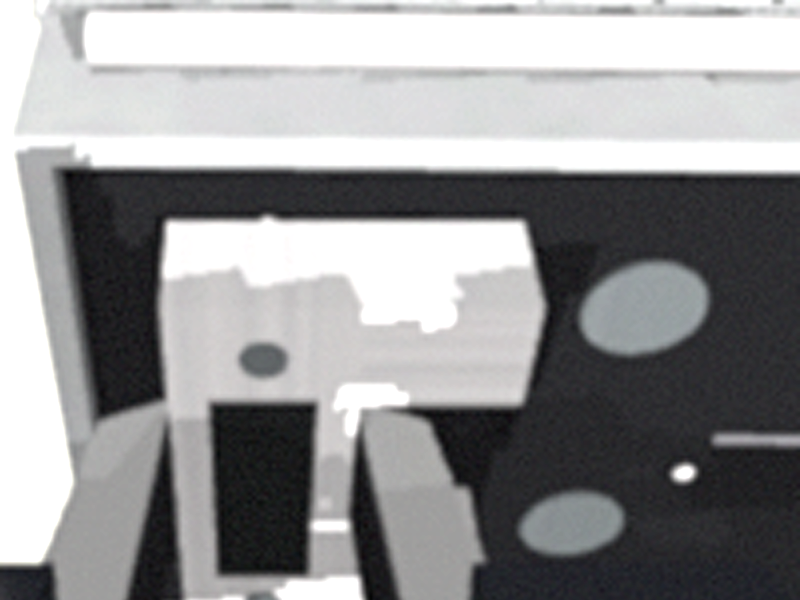

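Run:
```python
from h import *
s=readout.read_state();Tt=toolT(s)
c,T=cam("wrist")
X,Y,Z,p0=face(-.12,P0)
P=onplane(c,[(360.4,237.9)],T,Z,p0)[0];print("TLdot",(P-p0)@X,(P-p0)@Y)
m=Tt[:3,3]+np.array([0,0,.0045])-.0135*Z-p0
print("gauge local",m@X,m@Y,m@Z)
t=tcp_for(.002,.0767,.002);go(*t,-1.691)
t=tcp_for(.002,.0767,-.005);go(*t,-1.691)
```

```text
TLdot -0.013389539966356463 -0.0004660557305850056
gauge local 0.011183527750396969 0.0778795606460602 0.003944471269783418
yaw units 0.0  shift units after turn [0.02 0.14]  before turn [0.02 0.14]  tz 0.13
yaw units 0.0  shift units after turn [0.02 0.07]  before turn [0.02 0.07]  tz 0.25
```

```bash
python3 -m creep '[[0,0.07,0.05,0,1],[0.01,0.07,0.07,0,1],[0,0,0,0,1]]'
python3 - <<'E'
from h import *
s=readout.read_state();Tt=toolT(s)
X,Y,Z,p0=face(-.12,P0)
m=Tt[:3,3]+np.array([0,0,.0045])-.0135*Z-p0
print("gauge local",m@X,m@Y,m@Z)
c,T=cam("wrist","w9.png")
a=cv2.imread("pics/w9.png")
cv2.imwrite("pics/w9z.png",cv2.convertScaleAbs(cv2.resize(a[130:280,190:390],None,fx=4,fy=4,interpolation=cv2.INTER_CUBIC),alpha=2.5))
print(np.round(proj(c,[p0+.0018*X+.0775*Y+x*X+y*Y for x,y in((.0432,.0152),(.0432,-.0392),(.046,0),(.0195,-.0392))],T),1))
E
```

```text
time_s: 9.55
tool_pos: [0.6778, 0.0963, 0.0769]
tool_rot: [3.139, -0.0, -1.691]
wrist_force: [-0.7, 0.4, -5.3]
width: 0.296
gauge local 0.0015186043398795965 0.07732150967679 0.0022636778461073157
[[229.8 169.4]
 [323.5 169.3]
 [256.  165.5]
 [317.4 198. ]]
```

View pics/w9z.png

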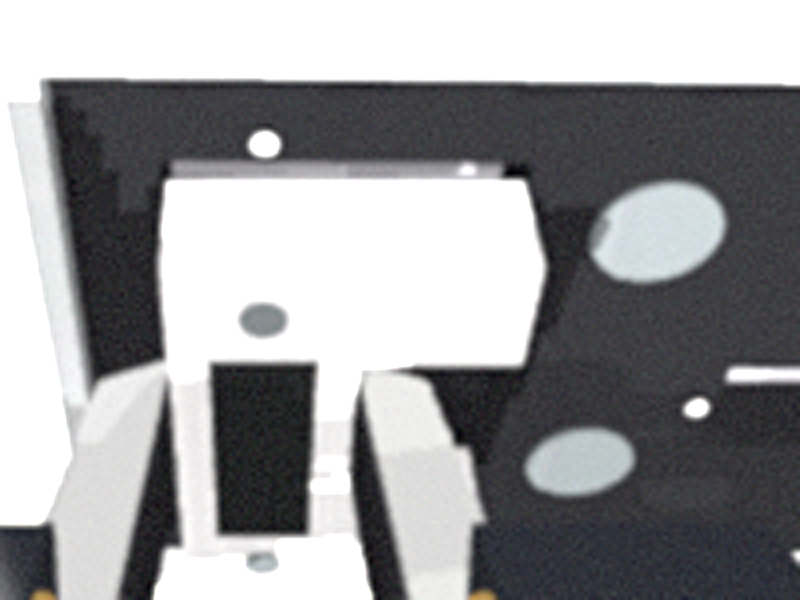

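```bash
python3 -m creep '[[0,-0.02,0.035,0,1],[0,-0.02,0.035,0,1]]'; python3 -m creep '[[0,-0.01,0.017,0,1],[0,0,0,0,1]]'; python3 -m creep '[[0,-0.01,0.017,0,1],[0,0,0,0,1]]'; python3 -m creep '[[0,-0.01,0.017,0,1],[0,0,0,0,1]]'
python3 - <<'E'
from h import *
s=readout.read_state();Tt=toolT(s)
X,Y,Z,p0=face(-.12,P0)
m=Tt[:3,3]+np.array([0,0,.0045])-.0135*Z-p0
print("gauge local",m@X,m@Y,m@Z)
c,T=cam("wrist","w10.png")
a=cv2.imread("pics/w10.png")
cv2.imwrite("pics/w10z.png",cv2.convertScaleAbs(cv2.resize(a[130:280,190:390],None,fx=4,fy=4,interpolation=cv2.INTER_CUBIC),alpha=2.))
E
```

```text
time_s: 9.8
tool_pos: [0.6812, 0.096, 0.075]
tool_rot: [3.141, 0.0, -1.691]
wrist_force: [-2.6, 0.6, -3.8]
width: 0.297
time_s: 10.0
tool_pos: [0.6817, 0.0958, 0.0736]
tool_rot: [3.142, -0.0, -1.691]
wrist_force: [0.3, -0.3, -4.7]
width: 0.294
time_s: 10.2
tool_pos: [0.6821, 0.0958, 0.0728]
tool_rot: [3.141, -0.0, -1.691]
wrist_force: [-0.5, 0.3, -3.8]
width: 0.297
time_s: 10.4
tool_pos: [0.6824, 0.0958, 0.0719]
tool_rot: [3.141, 0.0, -1.691]
wrist_force: [-1.2, 0.1, -3.8]
width: 0.294
gauge local 0.002976553684399025 0.07738117046968071 -0.0043300909378985305
```

View pics/w10z.png

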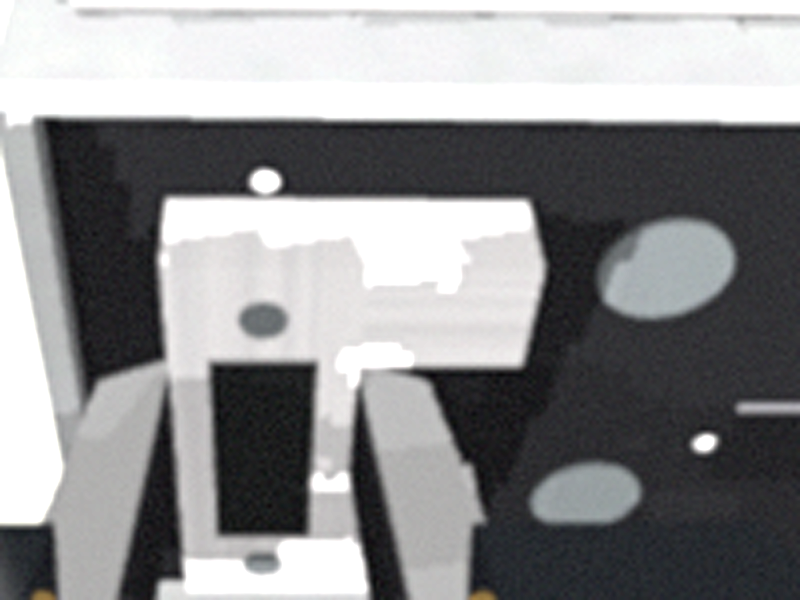

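```bash
python3 -m creep '[[0,0.01,0.01,0,1],[0,0,0,0,1]]'; python3 -m creep '[[0,0.005,0.017,0,1],[0,0,0,0,1]]'
python3 - <<'E'
from h import *
s=readout.read_state();Tt=toolT(s)
X,Y,Z,p0=face(-.12,P0)
m=Tt[:3,3]+np.array([0,0,.0045])-.0135*Z-p0
print("gauge local",m@X,m@Y,m@Z)
E
```

```text
time_s: 10.65
tool_pos: [0.6822, 0.0958, 0.0716]
tool_rot: [-3.141, -0.0, -1.691]
wrist_force: [-0.2, 0.5, -4.1]
width: 0.291
time_s: 10.85
tool_pos: [0.6821, 0.0958, 0.0709]
tool_rot: [-3.141, 0.0, -1.691]
wrist_force: [-0.5, -0.1, -3.4]
width: 0.294
gauge local 0.002210315198268377 0.07736069290030638 -0.005129505291772589
```

```bash
python3 -m creep '[[0,0,0,0,0.34],[0,0,0,0,0.34],[0,0,0,0,0.34]]'; python3 -m creep '[[0,0,-0.1,0,0.34],[0,0,-0.3,0,0.34],[0,0,-0.6,0,0.1],[0,0.3,-0.6,0,0.3],[0,0.6,0,0,1],[0,0.6,0,0,1],[0,0,0,0,1]]';python3 - <<'E'
from h import *
s=readout.read_state();print(s["tool_pos"])
c,T=cam("wrist","w11.png")
a=cv2.imread("pics/w11.png")
X,Y,Z,p0=face(-.12,P0)
E
```

```text
time_s: 11.15
tool_pos: [0.6828, 0.0955, 0.0717]
tool_rot: [-3.139, -0.0, -1.691]
wrist_force: [0.3, -0.3, -0.2]
width: 0.332
time_s: 11.85
tool_pos: [0.6051, 0.1058, 0.152]
tool_rot: [3.141, 0.0, -1.69]
wrist_force: [1.4, -0.3, -0.3]
width: 0.131
[0.60506774 0.10579563 0.15195782]
```

View pics/w11.png

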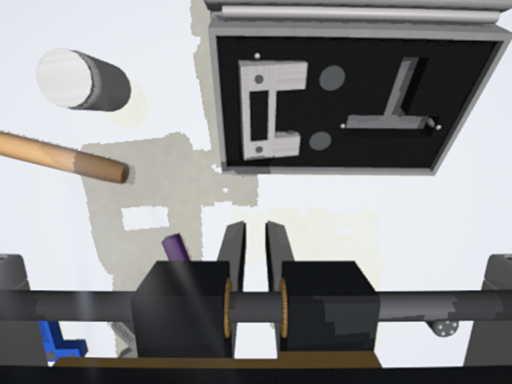

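```bash
cat >> h.py <<'E'
def press(lx,ly,h,psi=-.12):
    X,Y,Z,p0=face(psi,P0)
    return p0+lx*X+ly*Y+h*Z-.008*np.array([np.cos(psi),np.sin(psi),0])
E
python3 - <<'E'
from h import *
for h in(.03,.018,.002):
  t=press(.0018,.0775,h);print(t);go(*t,-1.691)
E
```

```text
[0.66309073 0.09820944 0.09388076]
yaw units 0.01  shift units after turn [ 0.01 -1.13]  before turn [ 0.01 -1.13]  tz 1.17
[0.66904758 0.09749116 0.08348846]
yaw units 0.01  shift units after turn [ 0.01 -1.25]  before turn [ 0.01 -1.25]  tz 1.38
[0.67699005 0.09653347 0.06963205]
yaw units 0.01  shift units after turn [ 0.01 -1.41]  before turn [ 0.01 -1.41]  tz 1.65
```

```bash
python3 -m creep '[[0,-0.5,0.3,0,1],[0,-0.5,0.5,0,1],[0.01,-0.15,0.4,0,1],[0,-0.1,0.18,0,1],[0,0,0,0,1],[0,0,0,0,1]]' 20; python3 -m creep '[[0,-0.02,0.035,0,1],[0,-0.02,0.035,0,1]]'; python3 -m creep '[[0,-0.02,0.035,0,1],[0,0,0,0,1]]';  python3 - <<'E'
from h import *
s=readout.read_state();Tt=toolT(s)
X,Y,Z,p0=face(-.12,P0)
m=Tt[:3,3]+.008*np.array([np.cos(-.12),np.sin(-.12),0])-p0
print("tip local",m@X,m@Y,m@Z)
E
```

```text
time_s: 12.5
tool_pos: [0.6702, 0.0969, 0.0828]
tool_rot: [-3.14, 0.0, -1.691]
wrist_force: [0.4, -0.6, 0.2]
width: 0.004
time_s: 12.7
tool_pos: [0.672, 0.0967, 0.0796]
tool_rot: [-3.139, 0.0, -1.691]
wrist_force: [-0.9, 0.3, 0.0]
width: 0.004
time_s: 12.9
tool_pos: [0.6727, 0.0966, 0.0771]
tool_rot: [-3.141, 0.0, -1.691]
wrist_force: [-0.5, 0.0, 2.3]
width: 0.009
tip local 0.0018638935505565686 0.0770531620195441 0.010548179357913332
```

```bash
python3 -m creep '[[0,-0.02,0.035,0,1],[0,0,0,0,1]]'; python3 -m creep '[[0,-0.02,0.035,0,1],[0,0,0,0,1]]'; python3 -m creep '[[0,-0.02,0.035,0,1],[0,0,0,0,1]]';  python3 - <<'E'
from h import *
s=readout.read_state();Tt=toolT(s)
X,Y,Z,p0=face(-.12,P0)
m=Tt[:3,3]+.008*np.array([np.cos(-.12),np.sin(-.12),0])-p0
print("tip local",m@X,m@Y,m@Z)
E
```

```text
time_s: 13.1
tool_pos: [0.674, 0.0971, 0.0758]
tool_rot: [-3.14, 0.002, -1.691]
wrist_force: [-0.8, 2.4, 4.4]
width: 0.006
time_s: 13.3
tool_pos: [0.6752, 0.0977, 0.0745]
tool_rot: [-3.14, 0.003, -1.691]
wrist_force: [-1.1, 5.6, 6.1]
width: 0.004
time_s: 13.5
tool_pos: [0.676, 0.0982, 0.0737]
tool_rot: [-3.141, 0.004, -1.691]
wrist_force: [-5.1, 6.6, 11.3]
width: 0.003
tip local 0.0027992195543554746 0.07901845708519586 0.006151562530514749
```

Run:
```python
from h import *
c,T=cam("wrist","w12.png")
a=cv2.imread("pics/w12.png")
cv2.imwrite("pics/w12z.png",cv2.convertScaleAbs(cv2.resize(a[130:280,190:390],None,fx=4,fy=4,interpolation=cv2.INTER_CUBIC),alpha=2.))
c,T=cam("scene","s12.png")
a=cv2.imread("pics/s12.png")
cv2.imwrite("pics/s12z.png",cv2.convertScaleAbs(cv2.resize(a[190:310,230:390],None,fx=5,fy=5,interpolation=cv2.INTER_CUBIC),alpha=1.8))
```

```text
(no output)
```

View pics/w12z.png

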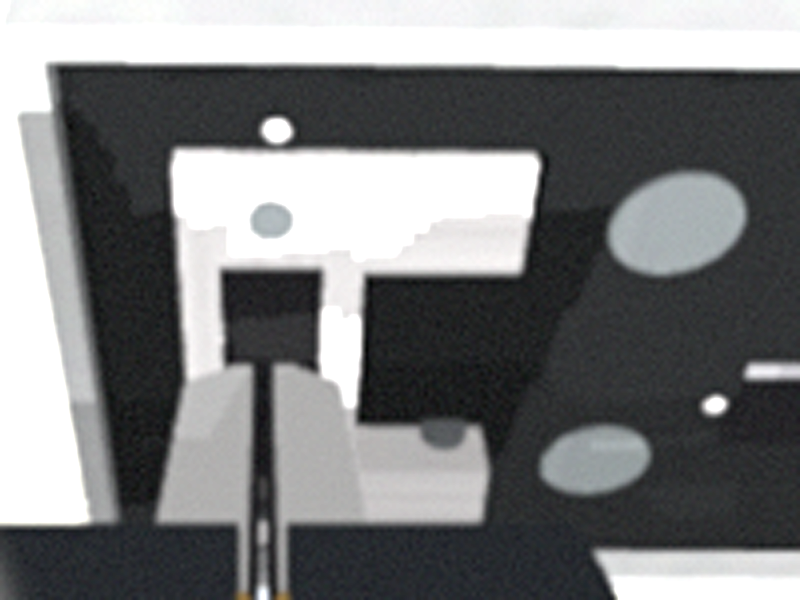

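View pics/s12z.png

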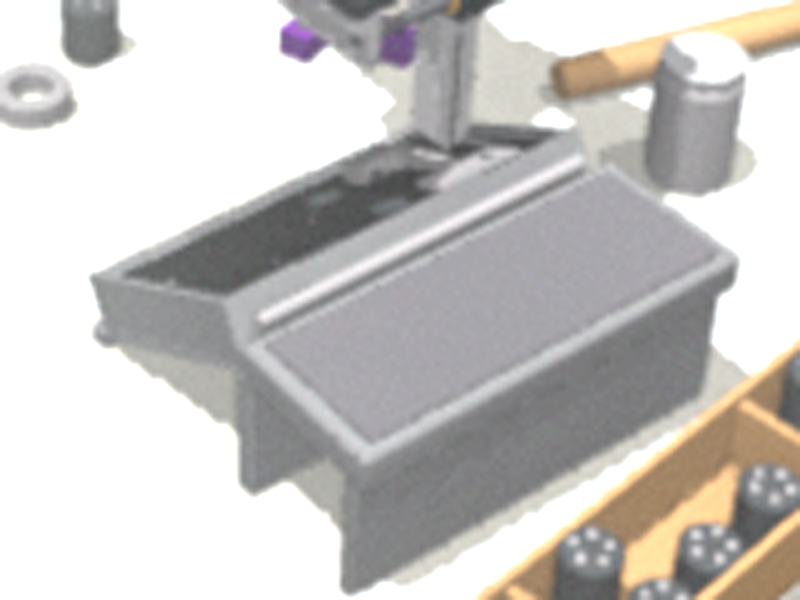

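```bash
python3 -m creep '[[0,0.1,-0.17,0,1],[0,0.5,-0.5,0,1],[0,0.5,-0.5,0,1],[0,0.2,-0.2,0,1],[0,0,0,0,1]]'
python3 - <<'E'
from h import *
c,T=cam("wrist","w13.png")
a=cv2.imread("pics/w13.png")
cv2.imwrite("pics/w13z.png",cv2.convertScaleAbs(cv2.resize(a[20:190,190:350],None,fx=4,fy=4,interpolation=cv2.INTER_CUBIC)[:600],alpha=1.5))
E
```

```text
time_s: 14.1
tool_pos: [0.6108, 0.1038, 0.1416]
tool_rot: [-3.139, -0.0, -1.691]
wrist_force: [0.4, -0.4, -0.2]
width: 0.005
```

View pics/w13z.png

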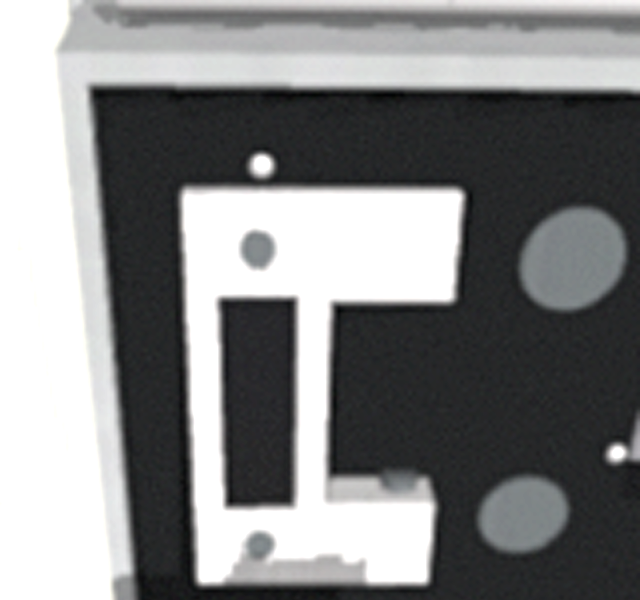

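```bash
cat >> h.py <<'E'
GT=np.array([[42,14],[42,-38],[22,-38],[22,-14],[-22,-38],[-42,-38],[-42,14],[32,0],[-32,0]],float)/1000
def pnp(c,T,obj,px,psi=-.12):
    obj=np.c_[obj,np.zeros(len(obj))]
    X,Y,Z,p0=face(psi,P0)
    R0=T[:3,:3].T@np.c_[X,Y,Z]
    r0,_=cv2.Rodrigues(R0); t0=T[:3,:3].T@(p0+.077*Y+.01*Z-T[:3,3])
    d=np.array([c["k1"],0,0,0,0])
    ok,r,t=cv2.solvePnP(obj,np.array(px,float),c["K"],d,r0.copy(),t0.reshape(3,1).copy(),True,cv2.SOLVEPNP_ITERATIVE)
    q,_=cv2.projectPoints(obj,r,t,c["K"],d)
    e=q.reshape(-1,2)-np.array(px)
    Rw=T[:3,:3]@cv2.Rodrigues(r)[0]; tw=T[:3,3]+T[:3,:3]@t.ravel()
    F=np.c_[X,Y,Z]
    Rl=F.T@Rw; tl=F.T@(tw-p0)
    print("top-centre local mm",np.round(tl*1e3,1),"rotvec deg",np.round(np.degrees(Rn.from_matrix(Rl).as_rotvec()),1),"resid px",np.round(np.abs(e).max(),2))
E
python3 - <<'E'
from h import *
c,T=cam("wrist")
f=lambda u,v:(190+u/4-.375,20+v/4-.375)
px=[f(*p) for p in((182,187),(463,190),(457,302),(332,302),(435,500),(428,584),(197,584),(258,249),(260,545))]
pnp(c,T,GT,px)
E
```

```text
top-centre local mm [ 2.5 78.   8.1] rotvec deg [ 0.2  7.2 -0. ] resid px 0.99
```

Run:
```python
from h import *
for h in(.016,):
  t=press(-.028,.0772,h);print(t);go(*t,-1.691)
```

```text
[0.64438251 0.10016309 0.06685641]
yaw units -0.0  shift units after turn [-0.01 -0.68]  before turn [-0.01 -0.68]  tz 1.45
```

```bash
python3 -m creep '[[0,-0.3,0.3,0,1],[0,-0.3,0.5,0,1],[-0.01,-0.08,0.4,0,1],[0,0,0.2,0,1],[0,0,0,0,1]]' 20; python3 -m creep '[[0,-0.02,0.035,0,1],[0,-0.02,0.035,0,1]]'; python3 -m creep '[[0,-0.02,0.035,0,1],[0,0,0,0,1]]'; python3 -m creep '[[0,-0.02,0.035,0,1],[0,0,0,0,1]]'
python3 - <<'E'
from h import *
s=readout.read_state();Tt=toolT(s)
X,Y,Z,p0=face(-.12,P0)
m=Tt[:3,3]+.008*np.array([np.cos(-.12),np.sin(-.12),0])-p0
print("tip local",m@X,m@Y,m@Z)
E
```

```text
time_s: 14.7
tool_pos: [0.6429, 0.1001, 0.0667]
tool_rot: [3.136, -0.001, -1.691]
wrist_force: [-0.2, 0.6, -0.5]
width: 0.005
time_s: 14.9
tool_pos: [0.6475, 0.1001, 0.0674]
tool_rot: [-3.14, 0.0, -1.691]
wrist_force: [-0.7, 0.0, 0.2]
width: 0.008
time_s: 15.1
tool_pos: [0.648, 0.1, 0.065]
tool_rot: [-3.141, 0.0, -1.691]
wrist_force: [0.8, -1.1, -1.3]
width: 0.007
time_s: 15.3
tool_pos: [0.649, 0.0999, 0.0634]
tool_rot: [-3.141, 0.0, -1.691]
wrist_force: [-1.2, 0.7, 3.4]
width: 0.003
tip local -0.02577781937402537 0.0774868665488954 0.010689938304338157
```

```bash
python3 -m creep '[[0,-0.01,0.04,0,1],[0,0,0,0,1]]'; python3 -m creep '[[0,-0.01,0.04,0,1],[0,0,0,0,1]]'; python3 -m creep '[[0,-0.01,0.04,0,1],[0,0,0,0,1]]';python3 -m creep '[[0,-0.01,0.04,0,1],[0,0,0,0,1]]'
cat >> h.py <<'E'
def tip():
    s=readout.read_state();Tt=toolT(s)
    X,Y,Z,p0=face(-.12,P0)
    m=Tt[:3,3]+.008*np.array([np.cos(-.12),np.sin(-.12),0])-p0
    print("tip local mm",np.round([m@X*1e3,m@Y*1e3,m@Z*1e3],1))
E
python3 -c "
from h import *
tip()"
```

```text
time_s: 15.5
tool_pos: [0.6493, 0.0999, 0.0624]
tool_rot: [3.141, 0.0, -1.691]
wrist_force: [-5.3, 0.6, 10.4]
width: 0.002
time_s: 15.7
tool_pos: [0.6496, 0.1, 0.0618]
tool_rot: [3.14, -0.0, -1.691]
wrist_force: [-10.7, 0.4, 16.5]
width: 0.004
time_s: 15.9
tool_pos: [0.6498, 0.1, 0.0612]
tool_rot: [3.139, -0.0, -1.69]
wrist_force: [-15.2, 0.7, 24.8]
width: 0.004
time_s: 16.1
tool_pos: [0.6511, 0.0997, 0.0557]
tool_rot: [-3.14, 0.0, -1.691]
wrist_force: [-0.6, -0.2, -1.1]
width: 0.001
tip local mm [-27.8  77.5   3. ]
```

```bash
python3 -m creep '[[0,-0.01,0.03,0,1],[0,0,0,0,1]]'; python3 -m creep '[[0,-0.01,0.03,0,1],[0,0,0,0,1]]'; python3 -m creep '[[0,-0.01,0.03,0,1],[0,0,0,0,1]]'; python3 -c "
from h import *
tip()"
```

```text
time_s: 16.3
tool_pos: [0.6516, 0.0996, 0.0544]
tool_rot: [-3.141, 0.0, -1.691]
wrist_force: [-3.2, 0.5, 8.6]
width: 0.007
time_s: 16.5
tool_pos: [0.6519, 0.0996, 0.0541]
tool_rot: [3.141, -0.0, -1.691]
wrist_force: [-7.5, 0.4, 14.8]
width: 0.004
time_s: 16.7
tool_pos: [0.6521, 0.0996, 0.0538]
tool_rot: [3.139, -0.0, -1.691]
wrist_force: [-12.3, -0.1, 23.0]
width: 0.002
tip local mm [-27.8  77.6   0.9]
```

```bash
python3 -m creep '[[0,0.05,-0.2,0,1],[0,0,-0.1,0,1],[0,-0.5,-0.3,0,1],[0,-0.5,-0.3,0,1],[0,0,0,0,1]]'
python3 - <<'E'
from h import *
tip()
c,T=cam("wrist","w14.png")
go(*press(.032,.0772,.006),-1.691)
E
```

```text
time_s: 17.2
tool_pos: [0.7028, 0.093, 0.0976]
tool_rot: [-3.136, 0.0, -1.692]
wrist_force: [0.3, -0.0, 0.8]
width: 0.005
tip local mm [38.4 77.1 13.2]
yaw units -0.0  shift units after turn [-0.   -0.01]  before turn [-0.   -0.01]  tz 0.15
```

View pics/w14.png

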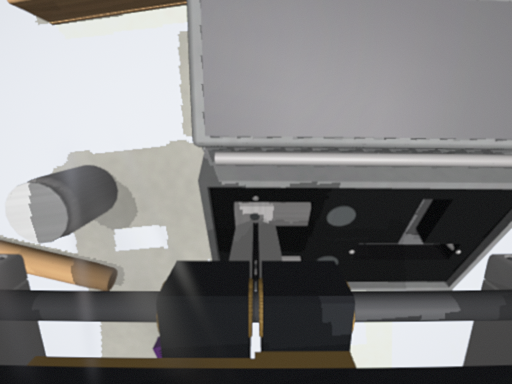

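```bash
python3 -m creep '[[0,0,0.1,0,1],[0,0,0.05,0,1],[0,-0.02,0.035,0,1],[0,-0.02,0.035,0,1],[0,0,0,0,1]]'; python3 -c "
from h import *
tip()"
python3 -m creep '[[0,-0.01,0.03,0,1],[0,0,0,0,1]]';python3 -m creep '[[0,-0.01,0.03,0,1],[0,0,0,0,1]]'; python3 -c "
from h import *
tip()"
```

```text
time_s: 17.75
tool_pos: [0.7004, 0.0936, 0.0836]
tool_rot: [3.14, -0.0, -1.691]
wrist_force: [-1.2, -0.2, 0.1]
width: 0.006
tip local mm [29.3 77.4  2.3]
time_s: 17.95
tool_pos: [0.7009, 0.0936, 0.0832]
tool_rot: [3.139, -0.0, -1.691]
wrist_force: [-6.6, 0.6, 4.5]
width: 0.008
time_s: 18.15
tool_pos: [0.7011, 0.0936, 0.0828]
tool_rot: [3.138, -0.0, -1.691]
wrist_force: [-9.1, -0.4, 10.1]
width: 0.008
tip local mm [29.4 77.5  1.3]
```

```bash
python3 -m creep '[[0,-0.01,0.04,0,1],[0,-0.01,0.04,0,1],[0,0,0,0,1]]'; python3 -m creep '[[0,0.05,-0.2,0,1],[0,0.5,-0.4,0,1],[0,0.6,-0.3,0,1],[0,0.6,0,0,1],[0,0.3,0,0,1],[0,0,0,0,1]]'
python3 - <<'E'
from h import *
tip()
c,T=cam("wrist","w15.png")
a=cv2.imread("pics/w15.png")
cv2.imwrite("pics/w15z.png",cv2.convertScaleAbs(cv2.resize(a[20:190,190:350],None,fx=4,fy=4,interpolation=cv2.INTER_CUBIC)[:600],alpha=1.5))
E
```

```text
time_s: 18.45
tool_pos: [0.7015, 0.0936, 0.0823]
tool_rot: [3.135, -0.001, -1.69]
wrist_force: [-21.9, -0.2, 26.1]
width: 0.008
time_s: 19.05
tool_pos: [0.6004, 0.1059, 0.1225]
tool_rot: [-3.141, 0.0, -1.69]
wrist_force: [0.5, -0.6, -0.1]
width: 0.009
tip local mm [-38.6  77.6  86.3]
```

View pics/w15z.png

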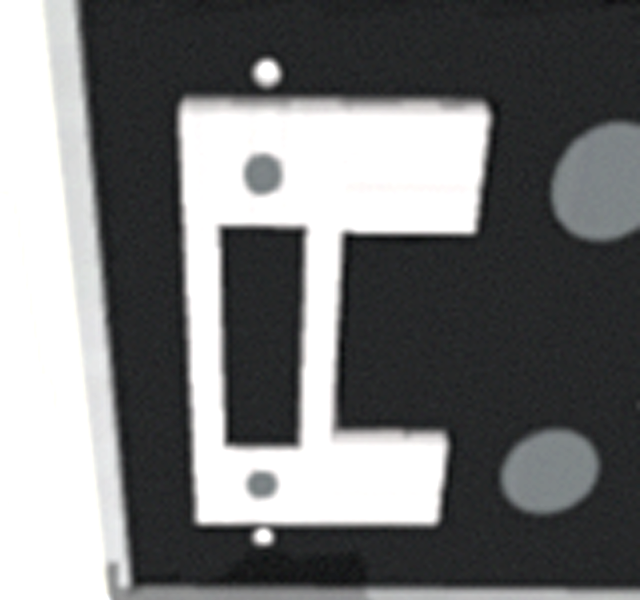

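Run:
```python
from h import *
c,T=cam("wrist")
f=lambda u,v:(190+u/4-.375,20+v/4-.375)
px=[f(*p) for p in((181,100),(490,103),(476,234),(343,234),(447,433),(439,523),(197,523),(263,174),(262,485))]
pnp(c,T,GT,px)
# dots on face
X,Y,Z,p0=face(-.12,P0)
P=onplane(c,[f(266,73),f(263,537)],T,Z,p0); print(np.round(np.c_[(P-p0)@X,(P-p0)@Y]*1e3,1))
s=readout.read_state();print(s["joint_pos"])
# depth: plan
go(.42,.287,.15,np.radians(117.5))
```

```text
top-centre local mm [ 2.8 78.   3.1] rotvec deg [ 1.3  0.  -0.4] resid px 2.0
[[ 49.3  77.5]
 [-45.2  78. ]]
[-1.18845922e-02  2.40830700e-01  1.72191568e+00 -6.89341289e-05
  1.17715559e+00  1.67919700e+00]
yaw units 25.41  shift units after turn [ 4.9  -1.56]  before turn [-3.17  4.05]  tz -0.55
```

```bash
python3 - <<'E'
from h import *
go(.4236,.2893,.15,np.radians(-62.5))
E
python3 -m creep '[[0,0,-0.55,0,1],[0,0,-0.4,-1,0.5],[0,0,0,-1,-0.2],[0,0,0,-1,-0.2],[0,0,0,-1,-0.2],[0,0,0,-1,-0.2],[0,0,0,-1,-0.2]]' 20
python3 - <<'E'
from h import *
go(.4236,.2893,.15,np.radians(-62.5))
E
```

```text
yaw units -6.0  shift units after turn [-4.91  1.47]  before turn [-3.22  3.99]  tz -0.55
time_s: 19.85
tool_pos: [0.6029, 0.1052, 0.1698]
tool_rot: [-3.141, -0.001, -1.087]
wrist_force: [0.3, 0.7, -0.5]
width: 0.478
yaw units 0.03  shift units after turn [-4.92  1.48]  before turn [-4.93  1.46]  tz 0.4
```

```bash
python3 -m creep '[[-0.6,0.2,0,0,-0.2],[-0.9,0.25,0,0,-0.2],[-0.9,0.25,0.1,0,-0.2],[-0.9,0.25,0.1,0,-0.2],[-0.9,0.25,0.1,0,-0.2],[-0.7,0.25,0.1,0,-0.2],[0,0,0,0,-0.2],[0,0,0,0,-0.2]]' 20
python3 - <<'E'
from h import *
go(.4236,.2893,.15,np.radians(-62.5))
c,T=cam("wrist","w16.png")
a=cv2.imread("pics/w16.png")
cv2.imwrite("pics/w16z.png",cv2.resize(a[130:230,205:305],None,fx=6,fy=6,interpolation=cv2.INTER_CUBIC))
E
```

```text
time_s: 20.65
tool_pos: [0.4249, 0.2899, 0.15]
tool_rot: [-3.141, -0.0, -1.09]
wrist_force: [0.5, -0.1, -0.4]
width: 0.599
yaw units 0.01  shift units after turn [-0.    0.03]  before turn [-0.    0.03]  tz 0.0
```

View pics/w16.png

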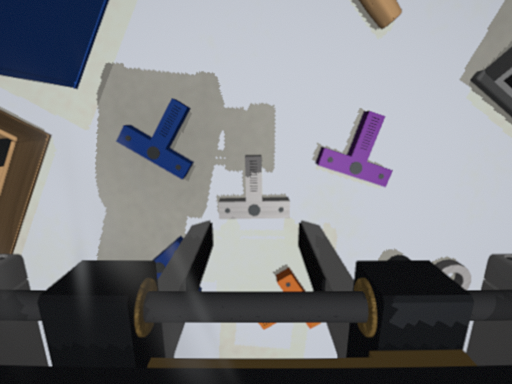

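View pics/w16z.png

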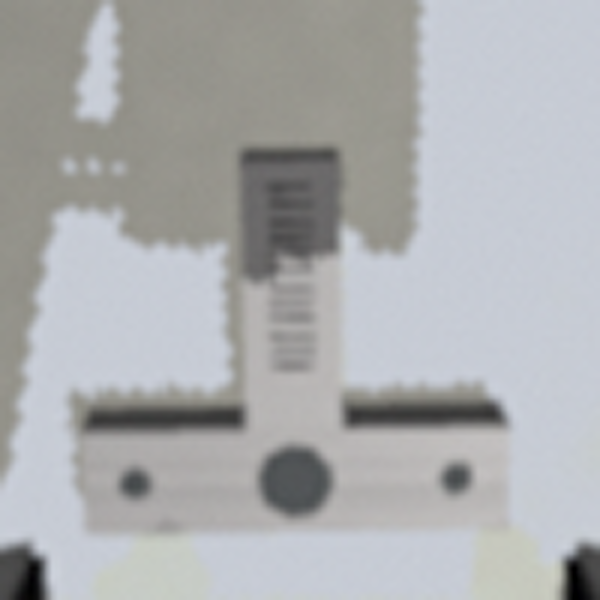

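Run:
```python
from h import *
c,T=cam("wrist")
g=lambda u,v:(205+u/6-.4,130+v/6-.4)
P=onz(c,[g(135,484),g(457,478),g(295,481),g(242,161),g(338,161),g(290,161)],T,.018)
print(np.round(P,4))
d=P[0]-P[1];y=np.degrees(np.arctan2(d[1],d[0]));print("bar yaw",y-90,np.linalg.norm(d))
d=P[5]-P[2];print("stem",np.degrees(np.arctan2(d[1],d[0])),np.linalg.norm(d))
th=np.radians(y-90)
h=np.array([np.cos(th),np.sin(th)])
print("mid",P[2][:2]+.024*h, P[5][:2]-.036*h)
m=(P[2][:2]+.024*h+P[5][:2]-.036*h)/2
go(m[0],m[1],.0085,th-np.pi/2)
```

```text
[[0.3888 0.3063 0.018 ]
 [0.4176 0.2532 0.018 ]
 [0.4031 0.2799 0.018 ]
 [0.452  0.3158 0.018 ]
 [0.4599 0.3006 0.018 ]
 [0.4559 0.3082 0.018 ]]
bar yaw 28.524568911077978 0.06036505483677352
stem 28.20013525272383 0.059894761075568015
mid [0.42422837 0.29138261] [0.42429702 0.29103392]
yaw units -0.19  shift units after turn [-0.05  0.  ]  before turn [-0.05  0.01]  tz 2.84
```

```bash
python3 -m creep '[[-0.05,0,0,-0.19,-0.2],[0,0,0.6,0,-0.2],[0,0,0.6,0,-0.2],[0,0,0.6,0,-0.2],[0,0,0.6,0,-0.2],[0,0,0.3,0,-0.2],[0,0,0.1,0,-0.2],[0,0,0,0,-0.2]]' 20
python3 - <<'E'
from h import *
go(.42426,.2912,.0088,np.radians(28.4-90))
c,T=cam("wrist","w17.png")
E
```

```text
time_s: 21.55
tool_pos: [0.4233, 0.2912, 0.0095]
tool_rot: [3.141, 0.0, -1.073]
wrist_force: [-0.4, 0.0, 0.2]
width: 0.599
yaw units 0.02  shift units after turn [ 0.01 -0.02]  before turn [ 0.01 -0.02]  tz 0.01
```

View pics/w17.png

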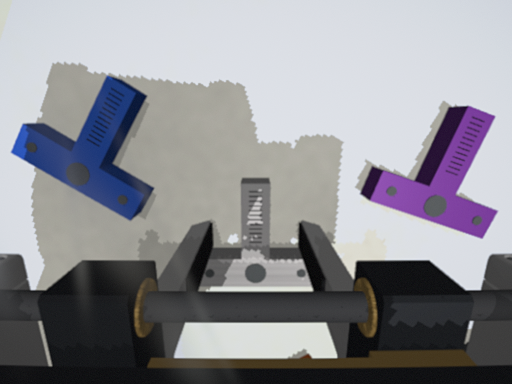

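```bash
python3 -m creep '[[0.01,-0.02,0.01,0,0.3],[0,0,0,0,0.8],[0,0,0,0,1],[0,0,0,0,1],[0,0,0,0,1],[0,0,0,0,1],[0,0,0,0,1],[0,0,0,0,1]]' 20
python3 - <<'E'
from h import *
s=readout.read_state();print(s["width"]*94)
go(.42426,.2912,.0088,np.radians(28.4-90))
E
```

```text
time_s: 22.4
tool_pos: [0.4241, 0.2917, 0.0094]
tool_rot: [-3.142, 0.0, -1.072]
wrist_force: [-0.7, -0.0, 2.0]
width: 0.193
18.10321999188908
yaw units 0.03  shift units after turn [0.01 0.  ]  before turn [0.01 0.  ]  tz 0.01
```

```bash
python3 -m creep '[[0,0,-0.6,0,1],[0,0,-1,0,1],[0,0,-1,0,1],[0,0,-1,0.5,1],[0,0,-0.2,1,1],[0,0,0,1,1],[0,0,0,1,1],[0,0,0,1,1],[0,0,0,1,1],[0,0,0,0.7,1],[0,0,0,0,1]]' 20
python3 - <<'E'
from h import *
t=tcp_for(-.06,-.0455,.0);go(t[0],t[1],.19,-1.691)
t=tcp_for(.014,-.022,.0);go(t[0],t[1],t[2]+.03,-1.691)
E
```

```text
time_s: 23.5
tool_pos: [0.4233, 0.2913, 0.198]
tool_rot: [3.14, -0.001, -1.692]
wrist_force: [-0.1, 0.1, -4.0]
width: 0.189
yaw units -0.01  shift units after turn [ 5.72 -4.48]  before turn [ 5.72 -4.48]  tz 0.16
yaw units -0.01  shift units after turn [ 5.25 -5.76]  before turn [ 5.24 -5.77]  tz 1.74
```

```bash
python3 -m creep '[[0.3,-0.3,0,0,1],[0.7,-0.55,0,0,1],[0.8,-0.6,0,0,1],[0.8,-0.6,0,0,1],[0.8,-0.6,0,0,1],[0.8,-0.6,0,0,1],[0.8,-0.6,0,0,1],[0.6,-0.5,0.16,0,1],[0.1,-0.1,0,0,1],[0,0,0,0,1],[0,0,0,0,1]]' 20
python3 - <<'E'
from h import *
t=tcp_for(.014,-.022,.0);go(t[0],t[1],t[2]+.03,-1.691)
c,T=cam("wrist","w18.png")
a=cv2.imread("pics/w18.png")
cv2.imwrite("pics/w18z.png",cv2.convertScaleAbs(cv2.resize(a[20:180,150:350],None,fx=4,fy=4,interpolation=cv2.INTER_CUBIC)[:600],alpha=1.8))
E
```

```text
time_s: 24.6
tool_pos: [0.6097, -0.0172, 0.1907]
tool_rot: [3.14, 0.001, -1.691]
wrist_force: [-0.1, 0.1, -3.9]
width: 0.182
yaw units 0.0  shift units after turn [-0.43 -1.32]  before turn [-0.43 -1.32]  tz 1.59
```

View pics/w18.png

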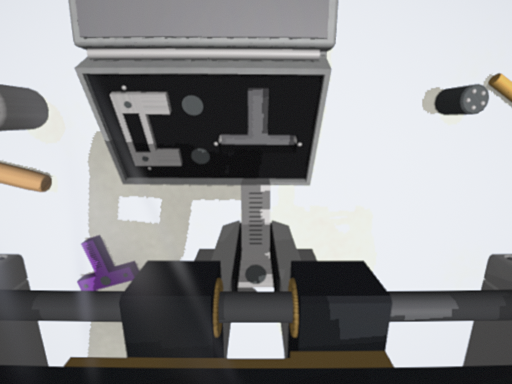

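View pics/w18z.png

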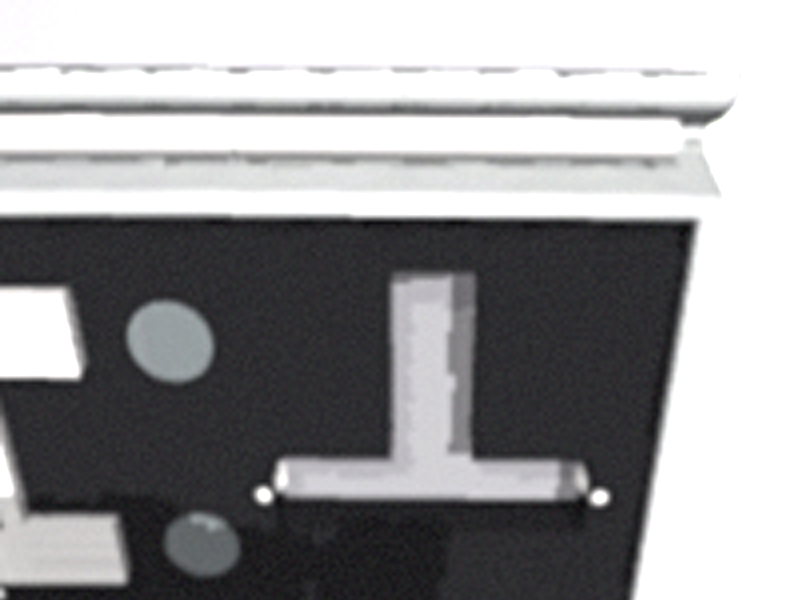

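```bash
python3 - <<'E'
from h import *
c,T=cam("wrist")
f=lambda u,v:(150+u/4-.375,20+v/4-.375)
X,Y,Z,p0=face(-.12,P0)
P=onplane(c,[f(264,495),f(599,496),f(391,272),f(475,272)],T,Z,p0)
l=np.c_[(P-p0)@X,(P-p0)@Y]*1e3;print(np.round(l,1), l[:2].mean(0)+[24,0])
E
python3 -m creep '[[-0.2,-0.3,0.3,0,1],[-0.23,-0.5,0.3,0,1],[0,-0.5,0.4,0,1],[0,0,0.4,0,1],[0,0,0.19,0,1],[0,0,0,0,1],[0,0,0,0,1]]'
python3 - <<'E'
from h import *
t=tcp_for(.014,-.022,.0);print(t);go(t[0],t[1],t[2]+.03,-1.691)
E
```

```text
[[-13.3  -0.5]
 [-13.6 -89. ]
 [ 47.5 -35.2]
 [ 47.5 -54.4]] [ 10.56748399 -44.75013847]
time_s: 25.4
tool_pos: [0.6776, -0.0041, 0.1128]
tool_rot: [-3.141, -0.0, -1.691]
wrist_force: [0.8, -0.7, -2.3]
width: 0.187
[ 0.67780204 -0.00378517  0.08119134]
yaw units -0.0  shift units after turn [-0.01 -0.  ]  before turn [-0.01 -0.  ]  tz 0.03
```

```bash
python3 -m creep '[[0,0,0.08,0,1],[0,0,0.08,0,1],[0,0,0.05,0,1],[0,0,0.05,0,1],[0,0,0.05,0,1]]'; python3 -m creep '[[0,0,0.05,0,1],[0,0,0.05,0,1],[0,0,0,0,1]]';python3 -m creep '[[0,0,0.05,0,1],[0,0,0.05,0,1],[0,0,0,0,1]]'
python3 - <<'E'
from h import *
t=tcp_for(.014,-.022,.0);print(t);go(t[0],t[1],t[2],-1.691)
c,T=cam("wrist","w19.png")
E
```

```text
time_s: 25.9
tool_pos: [0.6772, -0.0047, 0.0967]
tool_rot: [3.14, -0.0, -1.692]
wrist_force: [-4.6, 0.3, 0.8]
width: 0.19
time_s: 26.2
tool_pos: [0.6771, -0.0046, 0.0907]
tool_rot: [3.14, 0.0, -1.692]
wrist_force: [-3.8, 1.1, -0.9]
width: 0.19
time_s: 26.5
tool_pos: [0.6776, -0.0047, 0.0859]
tool_rot: [3.142, 0.0, -1.692]
wrist_force: [-3.8, 0.3, -1.4]
width: 0.191
[ 0.67780204 -0.00378517  0.08119134]
yaw units -0.01  shift units after turn [-0.02 -0.  ]  before turn [-0.02 -0.  ]  tz 0.09
```

View pics/w19.png

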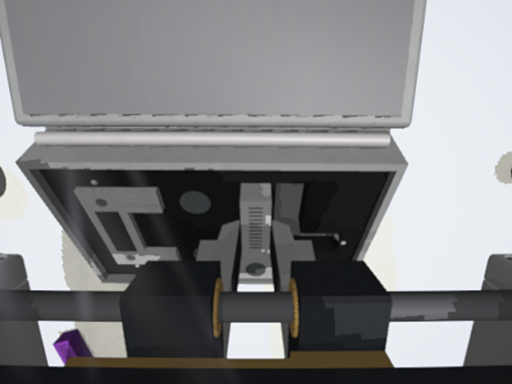

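```bash
python3 -m creep '[[0,0,0.05,0,1],[0,0,0.04,0,1],[0,0,0,0,1]]'
python3 - <<'E'
from h import *
t=tcp_for(.014,-.022,.0);print(t);go(t[0],t[1],t[2],-1.691)
s=readout.read_state();Tt=toolT(s)
c,T=cam("wrist","w20.png")
for a in (25,28,30,32,35):
    th=np.radians(a);h=np.array([np.cos(-.12),np.sin(-.12),0]);Xg=h*np.cos(th)+np.array([0,0,np.sin(th)]);Zg=np.cross(Xg,face()[1])
    m=Tt[:3,3]+np.array([0,0,.0043])-.0043*Zg
    print(a,np.round(proj(c,[m+.009*Zg+.036*Xg,m+.009*Zg-.024*Xg],T),1).tolist())
a=cv2.imread("pics/w20.png")
cv2.imwrite("pics/w20z.png",cv2.convertScaleAbs(cv2.resize(a[150:290,190:390],None,fx=4,fy=4,interpolation=cv2.INTER_CUBIC)[:600],alpha=1.8))
E
```

```text
time_s: 26.85
tool_pos: [0.6781, -0.0048, 0.082]
tool_rot: [-3.14, -0.0, -1.692]
wrist_force: [-1.9, 0.4, -1.6]
width: 0.188
[ 0.67780204 -0.00378517  0.08119134]
yaw units -0.01  shift units after turn [-0.02  0.01]  before turn [-0.02  0.01]  tz 0.02
25 [[256.3, 199.0], [256.3, 265.5]]
28 [[256.3, 201.6], [256.3, 264.2]]
30 [[256.3, 203.5], [256.3, 263.3]]
32 [[256.3, 205.4], [256.3, 262.4]]
35 [[256.3, 208.3], [256.3, 261.0]]
```

View pics/w20z.png

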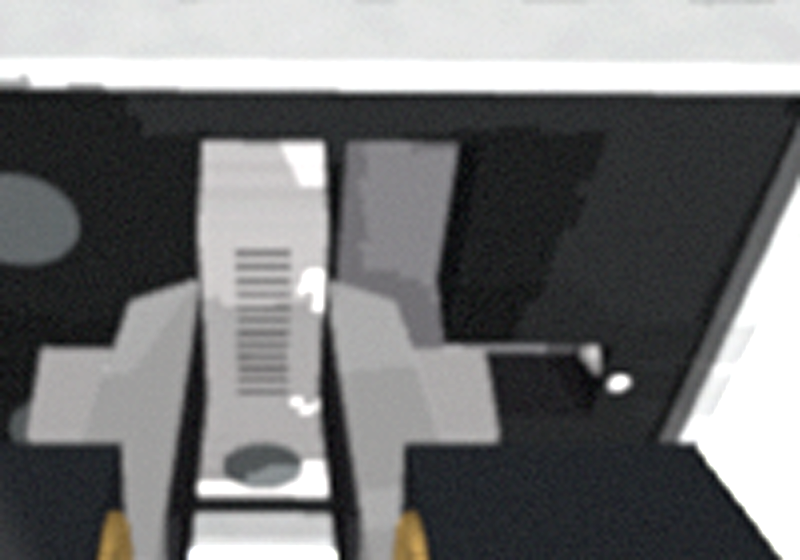

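```bash
python3 -m creep '[[0,0,0.03,0,1],[0,0,0,0,1]]';python3 -m creep '[[0,0,0.03,0,1],[0,0,0,0,1]]'
python3 - <<'E'
from h import *
s=readout.read_state();Tt=toolT(s)
c,T=cam("wrist","w21.png")
for a in (25,28,30,32,35):
    th=np.radians(a);h=np.array([np.cos(-.12),np.sin(-.12),0]);Xg=h*np.cos(th)+np.array([0,0,np.sin(th)]);Zg=np.cross(Xg,face()[1])
    m=Tt[:3,3]+np.array([0,0,.0043])-.0043*Zg
    print(a,np.round(proj(c,[m+.009*Zg+.036*Xg,m+.009*Zg-.024*Xg,m-.009*Zg+.036*Xg],T),1).tolist())
a=cv2.imread("pics/w21.png")
cv2.imwrite("pics/w21z.png",cv2.convertScaleAbs(cv2.resize(a[150:290,190:390],None,fx=4,fy=4,interpolation=cv2.INTER_CUBIC)[:600],alpha=1.8))
E
```

```text
time_s: 27.1
tool_pos: [0.6781, -0.0048, 0.0817]
tool_rot: [-3.141, -0.0, -1.692]
wrist_force: [-4.7, -0.2, 4.9]
width: 0.191
time_s: 27.3
tool_pos: [0.6783, -0.0049, 0.0815]
tool_rot: [-3.141, -0.0, -1.692]
wrist_force: [-7.1, 0.6, 10.9]
width: 0.185
25 [[256.3, 199.0], [256.3, 265.5], [256.2, 179.8]]
28 [[256.3, 201.7], [256.3, 264.2], [256.2, 180.8]]
30 [[256.3, 203.5], [256.3, 263.3], [256.2, 181.6]]
32 [[256.3, 205.4], [256.3, 262.4], [256.2, 182.5]]
35 [[256.4, 208.3], [256.2, 261.0], [256.2, 183.9]]
```

View pics/w21z.png

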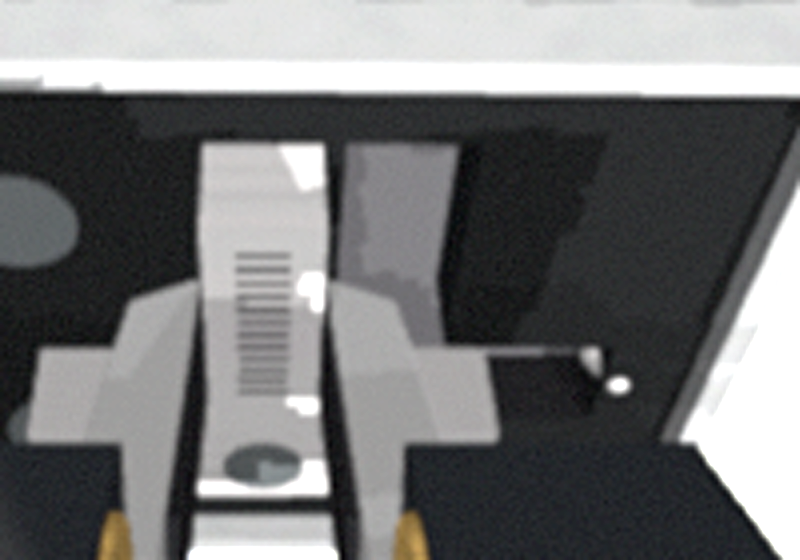

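```bash
cat >> h.py <<'E'
def gl():
    s=readout.read_state();Tt=toolT(s)
    X,Y,Z,p0=face(-.12,P0)
    m=Tt[:3,3]+np.array([0,0,.0045])-.0135*Z-p0
    print("gauge local (tcp-derived) mm",np.round([m@X*1e3,m@Y*1e3,m@Z*1e3],1))
E
python3 -m creep '[[0,0.03,-0.08,0,1],[0,0.02,-0.05,0,1],[0.2,0.01,0,0,1],[0.23,0.01,0,0,1],[0,0,0,0,1],[0,0,0,0,1]]'
python3 - <<'E'
from h import *
gl()
go(*tcp_for(.0136,-.045,.003),-1.691)
E
```

```text
time_s: 27.95
tool_pos: [0.6713, -0.0262, 0.0849]
tool_rot: [3.141, 0.0, -1.693]
wrist_force: [-0.2, 0.4, -5.3]
width: 0.188
gauge local (tcp-derived) mm [ 12.6 -45.1   5.1]
yaw units -0.02  shift units after turn [-0.   -0.04]  before turn [-0.   -0.04]  tz 0.03
```

```bash
python3 -m creep '[[0,-0.03,0.025,0,1],[0,0,0,0,1]]'
python3 - <<'E'
from h import *
gl()
c,T=cam("wrist","w22.png")
a=cv2.imread("pics/w22.png")
cv2.imwrite("pics/w22z.png",cv2.convertScaleAbs(cv2.resize(a[150:290,160:360],None,fx=4,fy=4,interpolation=cv2.INTER_CUBIC)[:600],alpha=2.5))
X,Y,Z,p0=face(-.12,P0)
pk=lambda x,y: p0+(.0105+x)*X+(-.045+y)*Y
print(np.round(proj(c,[pk(.0372,.0102),pk(.0372,-.0102),pk(-.024,.043),pk(-.024,-.043)],T),1).tolist())
E
```

```text
time_s: 28.15
tool_pos: [0.673, -0.0256, 0.0837]
tool_rot: [3.141, 0.0, -1.692]
wrist_force: [0.1, 0.4, -3.2]
width: 0.19
gauge local (tcp-derived) mm [ 13.4 -44.2   3.3]
[[240.6, 180.0], [274.4, 180.0], [200.2, 240.9], [314.3, 240.7]]
```

View pics/w22z.png

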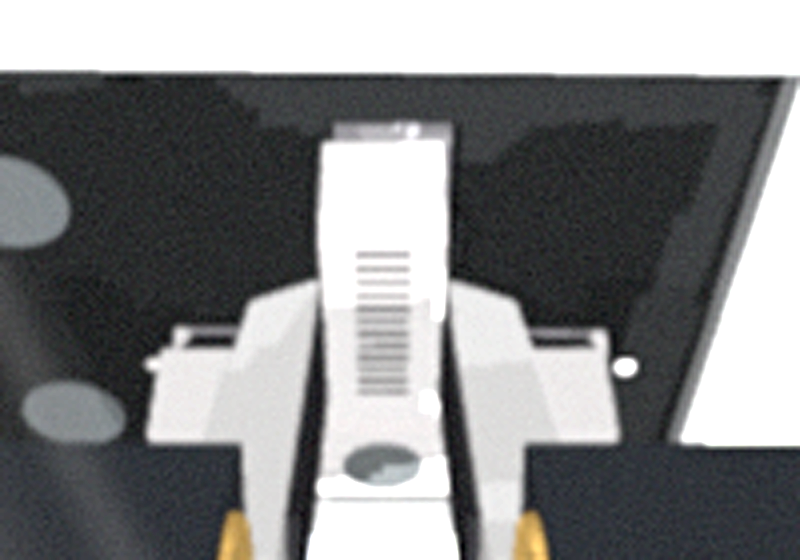

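Run:
```python
from h import *
c,T=cam("wrist")
X,Y,Z,p0=face(-.12,P0)
for h in(.0025,.0033):
  P=onplane(c,[(255.6,184.6)],T,Z,p0+h*Z)[0]; print(h,(P-p0)@X*1e3-36)
P=onplane(c,[(160+382/4-.4,150+466/4-.4)],T,Z,p0+.021*Z)[0];print((P-p0)@X*1e3+24,(P-p0)@Y*1e3)
P=onplane(c,[(160+625/4-.4,150+367/4-.4),(160+333/4-.4,150+122/4-.4),(160+452/4-.4,150+122/4-.4),(160+175/4-.4,150+328/4-.4),(160+607/4-.4,150+328/4-.4)],T,Z,p0)
print(np.round(np.c_[(P-p0)@X*1e3,(P-p0)@Y*1e3],1))
```

```text
0.0025 10.154004631394912
0.0033 10.887298834466506
9.12108920112029 -43.32251778815083
[[-14.4 -89.3]
 [ 47.6 -36. ]
 [ 47.5 -54.1]
 [ -2.4  -5.7]
 [ -2.6 -84.3]]
```

```bash
python3 -m creep '[[0.03,0,0,0,1],[0,-0.02,0.035,0,1],[0,0,0,0,1]]'
python3 - <<'E'
from h import *
gl()
c,T=cam("wrist","w23.png")
a=cv2.imread("pics/w23.png")
cv2.imwrite("pics/w23z.png",cv2.convertScaleAbs(cv2.resize(a[150:290,160:360],None,fx=4,fy=4,interpolation=cv2.INTER_CUBIC)[:600],alpha=2.5))
E
```

```text
time_s: 28.55
tool_pos: [0.6738, -0.0274, 0.082]
tool_rot: [3.141, 0.0, -1.692]
wrist_force: [-0.2, -0.4, -3.6]
width: 0.189
gauge local (tcp-derived) mm [ 13.4 -45.9   1.3]
```

View pics/w23z.png

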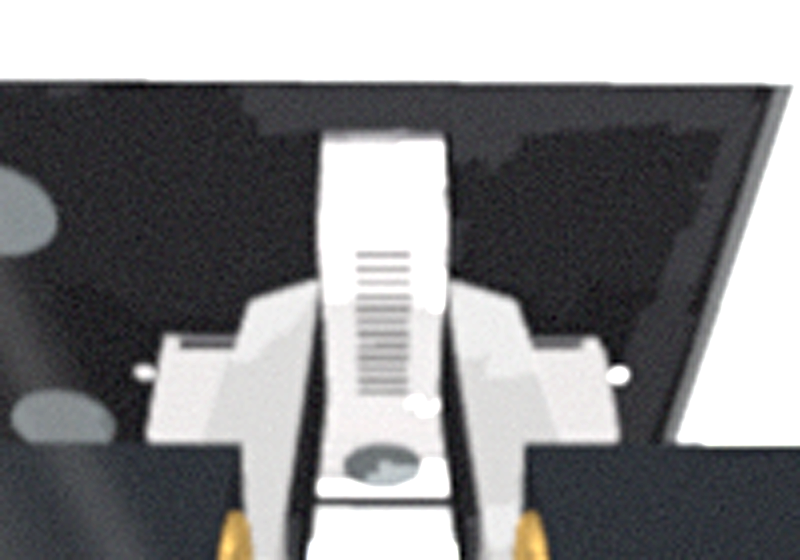

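```bash
python3 -m creep '[[0,-0.01,0.017,0,1],[0,-0.01,0.017,0,1],[0,0,0,0,1]]'; python3 -m creep '[[0,-0.01,0.017,0,1],[0,-0.005,0.017,0,1],[0,0,0,0,1]]';python3 -m creep '[[0,-0.005,0.017,0,1],[0,0,0,0,1]]'
python3 - <<'E'
from h import *
gl()
c,T=cam("wrist","w24.png")
a=cv2.imread("pics/w24.png")
cv2.imwrite("pics/w24z.png",cv2.convertScaleAbs(cv2.resize(a[150:290,160:360],None,fx=4,fy=4,interpolation=cv2.INTER_CUBIC)[:600],alpha=2.))
E
```

```text
time_s: 28.9
tool_pos: [0.6747, -0.0275, 0.0804]
tool_rot: [3.141, 0.0, -1.692]
wrist_force: [0.5, 0.1, -3.6]
width: 0.189
time_s: 29.2
tool_pos: [0.6754, -0.0276, 0.0787]
tool_rot: [3.141, 0.0, -1.692]
wrist_force: [0.0, 1.9, -4.3]
width: 0.186
time_s: 29.4
tool_pos: [0.6758, -0.0276, 0.0779]
tool_rot: [3.141, -0.0, -1.692]
wrist_force: [-0.3, 0.6, -3.1]
width: 0.188
gauge local (tcp-derived) mm [ 13.1 -45.9  -3.2]
```

View pics/w24z.png

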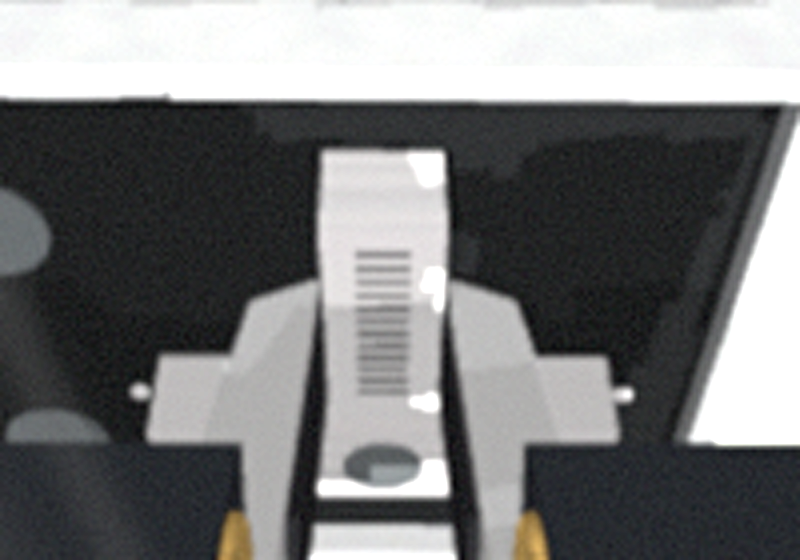

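```bash
python3 -m creep '[[0,-0.01,0.017,0,1],[0,0,0,0,1]]';python3 -m creep '[[0,-0.005,0.017,0,1],[0,0,0,0,1]]'; python3 -c "
from h import *
gl()"; python3 -m creep '[[0,0,0,0,0.5],[0,0,0,0,0.5],[0,0,0,0,0.5]]'; python3 -m creep '[[0,0,-0.1,0,0.5],[0,0,-0.3,0,0.5],[0,0,-0.6,0,1],[0,0.5,-0.4,0,1],[0,0.6,-0.2,0,1],[0,0.6,0,0,1],[0,0,0,0,1]]'
python3 - <<'E'
from h import *
tip()
c,T=cam("wrist","w25.png")
a=cv2.imread("pics/w25.png")
cv2.imwrite("pics/w25z.png",cv2.convertScaleAbs(cv2.resize(a[20:190,190:350],None,fx=4,fy=4,interpolation=cv2.INTER_CUBIC)[:600],alpha=1.5))
E
```

```text
time_s: 29.65
tool_pos: [0.6763, -0.0277, 0.0771]
tool_rot: [3.142, 0.0, -1.692]
wrist_force: [-0.2, 0.3, -3.5]
width: 0.188
time_s: 29.85
tool_pos: [0.6766, -0.0277, 0.0765]
tool_rot: [-3.142, 0.0, -1.692]
wrist_force: [-0.6, 0.9, -2.1]
width: 0.189
gauge local (tcp-derived) mm [ 13.1 -45.8  -4.9]
time_s: 30.15
tool_pos: [0.6771, -0.0278, 0.0771]
tool_rot: [-3.14, -0.0, -1.692]
wrist_force: [-0.1, 0.0, 0.8]
width: 0.249
time_s: 30.85
tool_pos: [0.59, -0.0168, 0.1576]
tool_rot: [-3.141, -0.0, -1.692]
wrist_force: [0.3, -0.5, -0.9]
width: 0.0
tip local mm [-17.2 -45.4 114.6]
```

View pics/w25.png

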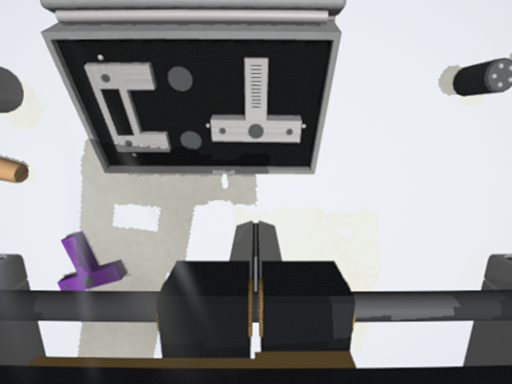

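View pics/w25z.png

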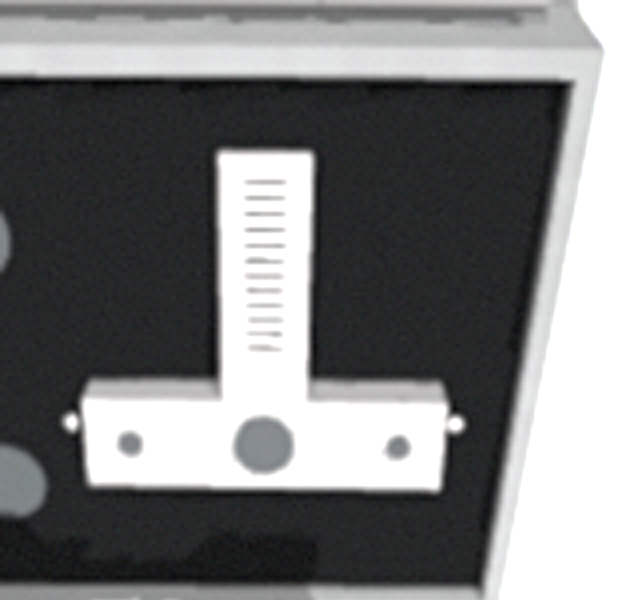

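Run:
```python
from h import *
go(*press(-.0137,-.045,.018),-1.691)
c,T=cam("wrist")
f=lambda u,v:(190+u/4-.375,20+v/4-.375)
DT=np.array([[36,9],[36,-9],[-14,-9],[-14,-40],[-34,-40],[-34,40],[-14,40],[-14,9],[-24,0],[-24,30],[-24,-30]],float)/1000
px=[f(*p) for p in((217,151),(313,151),(309,398),(447,402),(441,491),(87,486),(83,397),(221,398),(263,445),(130,444),(398,448))]
pnp(c,T,DT,px)
```

```text
yaw units -0.01  shift units after turn [-0.01 -0.99]  before turn [-0.01 -0.99]  tz 1.64
top-centre local mm [ 13.5 -45.6   6.3] rotvec deg [-1.8 14.2 -0.1] resid px 0.95
```

```bash
python3 -m creep '[[0,-0.5,0.4,0,1],[-0.01,-0.4,0.5,0,1],[0,-0.07,0.4,0,1],[0,0,0.3,0,1],[0,0,0,0,1],[0,0,0,0,1]]' 20; python3 -c "
from h import *
tip()"; python3 -m creep '[[0,-0.02,0.035,0,1],[0,0,0,0,1]]'; python3 -m creep '[[0,-0.02,0.035,0,1],[0,0,0,0,1]]';  python3 -m creep '[[0,-0.02,0.035,0,1],[0,0,0,0,1]]'; python3 -c "
from h import *
tip()"
```

```text
time_s: 31.55
tool_pos: [0.6407, -0.0229, 0.0767]
tool_rot: [-3.141, -0.0, -1.692]
wrist_force: [0.4, -0.3, 0.3]
width: 0.001
tip local mm [-13.5 -45.4  19. ]
time_s: 31.75
tool_pos: [0.6421, -0.0231, 0.0758]
tool_rot: [-3.14, -0.0, -1.692]
wrist_force: [0.2, -0.4, 0.1]
width: 0.006
time_s: 31.95
tool_pos: [0.6425, -0.0231, 0.0731]
tool_rot: [-3.141, -0.0, -1.692]
wrist_force: [-0.8, -0.4, 1.0]
width: -0.0
time_s: 32.15
tool_pos: [0.6435, -0.0232, 0.0711]
tool_rot: [-3.141, 0.0, -1.692]
wrist_force: [-0.1, -1.5, 1.0]
width: 0.007
tip local mm [-13.8 -45.4  12.7]
```

```bash
python3 -m creep '[[0,-0.01,0.03,0,1],[0,0,0,0,1]]'; python3 -m creep '[[0,-0.01,0.03,0,1],[0,0,0,0,1]]';  python3 -m creep '[[0,-0.01,0.03,0,1],[0,0,0,0,1]]'; python3 -m creep '[[0,-0.01,0.03,0,1],[0,0,0,0,1]]';python3 -c "
from h import *
tip()"
```

```text
time_s: 32.35
tool_pos: [0.6439, -0.0232, 0.0701]
tool_rot: [3.141, 0.0, -1.692]
wrist_force: [-1.3, -0.2, 3.3]
width: 0.003
time_s: 32.55
tool_pos: [0.6443, -0.023, 0.0683]
tool_rot: [3.141, 0.001, -1.692]
wrist_force: [-1.1, 1.6, 2.9]
width: 0.005
time_s: 32.75
tool_pos: [0.6447, -0.0227, 0.067]
tool_rot: [3.141, 0.001, -1.692]
wrist_force: [-2.2, 2.9, 6.4]
width: 0.003
time_s: 32.95
tool_pos: [0.6451, -0.0224, 0.0658]
tool_rot: [3.14, 0.002, -1.692]
wrist_force: [-3.3, 3.1, 7.6]
width: 0.008
tip local mm [-15.2 -44.4   7.4]
```

```bash
python3 -m creep '[[0,-0.01,0.03,0,1],[0,0,0,0,1]]';python3 -m creep '[[0,-0.01,0.03,0,1],[0,0,0,0,1]]'
python3 - <<'E'
from h import *
tip()
c,T=cam("wrist","w26.png")
a=cv2.imread("pics/w26.png")
cv2.imwrite("pics/w26z.png",cv2.convertScaleAbs(cv2.resize(a[110:250,160:360],None,fx=4,fy=4,interpolation=cv2.INTER_CUBIC)[:600],alpha=2.))
E
```

```text
time_s: 33.15
tool_pos: [0.6453, -0.0224, 0.0651]
tool_rot: [3.139, 0.002, -1.692]
wrist_force: [-7.9, 3.9, 12.8]
width: 0.004
time_s: 33.35
tool_pos: [0.6455, -0.0224, 0.0646]
tool_rot: [3.138, 0.001, -1.691]
wrist_force: [-12.3, 4.7, 20.0]
width: 0.008
tip local mm [-15.5 -44.4   6.2]
```

View pics/w26z.png

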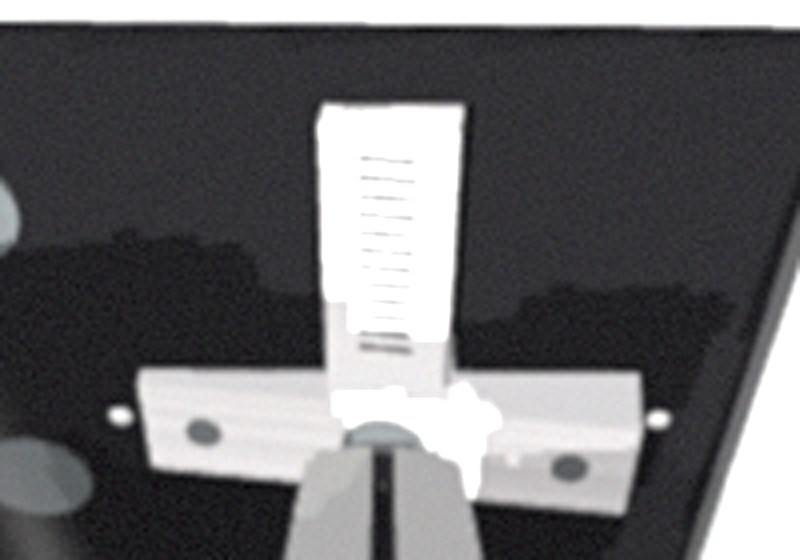

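```bash
python3 -m creep '[[0,0.1,-0.17,0,1],[0,0.1,-0.17,0,1],[0.3,0,0,0,1],[0.28,0,0,0,1],[0,0,0,0,1]]'
python3 - <<'E'
from h import *
tip()
go(*press(-.0135,-.073,.016),-1.691)
E
```

```text
time_s: 33.9
tool_pos: [0.6325, -0.0535, 0.0786]
tool_rot: [3.141, -0.0, -1.695]
wrist_force: [0.1, 0.2, 0.1]
width: 0.002
tip local mm [-16.4 -76.8  22.9]
yaw units -0.04  shift units after turn [-0.08 -0.12]  before turn [-0.08 -0.12]  tz 0.09
```

```bash
python3 -m creep '[[-0.06,-0.12,0.09,0,1],[0,-0.02,0.035,0,1],[0,0,0,0,1]]'; python3 -m creep '[[0,-0.02,0.035,0,1],[0,0,0,0,1]]'; python3 -m creep '[[0,-0.01,0.035,0,1],[0,0,0,0,1]]';python3 -m creep '[[0,-0.01,0.035,0,1],[0,0,0,0,1]]';python3 -c "
from h import *
tip()"
```

```text
time_s: 34.2
tool_pos: [0.6401, -0.0486, 0.0719]
tool_rot: [3.14, 0.0, -1.691]
wrist_force: [-0.3, -0.3, 0.5]
width: 0.003
time_s: 34.4
tool_pos: [0.6411, -0.0488, 0.0707]
tool_rot: [3.141, 0.0, -1.692]
wrist_force: [-0.5, -0.2, 0.3]
width: 0.005
time_s: 34.6
tool_pos: [0.6417, -0.0491, 0.0697]
tool_rot: [3.141, -0.0, -1.692]
wrist_force: [-1.7, -0.7, 2.4]
width: 0.004
time_s: 34.8
tool_pos: [0.6421, -0.0492, 0.069]
tool_rot: [3.141, -0.0, -1.692]
wrist_force: [-5.4, 0.8, 9.1]
width: 0.003
tip local mm [-13.4 -71.4  10.1]
```

```bash
python3 -m creep '[[0,-0.01,0.035,0,1],[0,0,0,0,1]]'; python3 -m creep '[[0,-0.01,0.035,0,1],[0,0,0,0,1]]';python3 -m creep '[[0,-0.01,0.035,0,1],[0,0,0,0,1]]';python3 -c "
from h import *
tip()"
```

```text
time_s: 35.0
tool_pos: [0.6426, -0.0494, 0.0684]
tool_rot: [3.14, -0.001, -1.692]
wrist_force: [-9.3, 0.7, 16.0]
width: 0.007
time_s: 35.2
tool_pos: [0.6433, -0.0494, 0.0641]
tool_rot: [-3.141, -0.0, -1.692]
wrist_force: [0.6, 0.7, 0.2]
width: 0.007
time_s: 35.4
tool_pos: [0.6434, -0.0493, 0.0617]
tool_rot: [3.141, 0.0, -1.692]
wrist_force: [0.4, 0.4, -0.1]
width: 0.003
tip local mm [-15.9 -71.3   3. ]
```

```bash
python3 -m creep '[[0,-0.01,0.035,0,1],[0,0,0,0,1]]'; python3 -m creep '[[0,-0.01,0.03,0,1],[0,0,0,0,1]]';python3 -m creep '[[0,-0.01,0.03,0,1],[0,0,0,0,1]]';python3 -c "
from h import *
tip()"
```

```text
time_s: 35.6
tool_pos: [0.644, -0.0494, 0.0611]
tool_rot: [3.14, 0.0, -1.692]
wrist_force: [-3.8, -0.1, 6.0]
width: 0.005
time_s: 35.8
tool_pos: [0.6442, -0.0495, 0.0607]
tool_rot: [3.139, -0.0, -1.692]
wrist_force: [-6.9, 1.1, 12.4]
width: 0.004
time_s: 36.0
tool_pos: [0.6444, -0.0495, 0.0605]
tool_rot: [3.138, -0.0, -1.691]
wrist_force: [-12.6, 0.9, 19.4]
width: 0.007
tip local mm [-15.7 -71.4   1.5]
```

Now lift, and press the left end and the stem in turn.

```bash
python3 -m creep '[[0,0.06,-0.14,0,1],[-0.4,0,0,0,1],[-0.6,0,0,0,1],[0,0,0,0,1]]'
python3 - <<'E'
from h import *
tip()
c,T=cam("wrist","w27.png")
a=cv2.imread("pics/w27.png")
cv2.imwrite("pics/w27z.png",cv2.convertScaleAbs(cv2.resize(a[110:250,160:360],None,fx=4,fy=4,interpolation=cv2.INTER_CUBIC)[:600],alpha=2.))
go(*press(-.0137,-.020,.005),-1.691)
E
```

```text
time_s: 36.4
tool_pos: [0.6481, 0.003, 0.0643]
tool_rot: [3.141, 0.001, -1.689]
wrist_force: [0.2, 0.1, -0.0]
width: 0.003
tip local mm [-16.  -18.8   6.1]
yaw units 0.01  shift units after turn [-0.   -0.05]  before turn [-0.   -0.05]  tz -0.0
```

View pics/w27z.png

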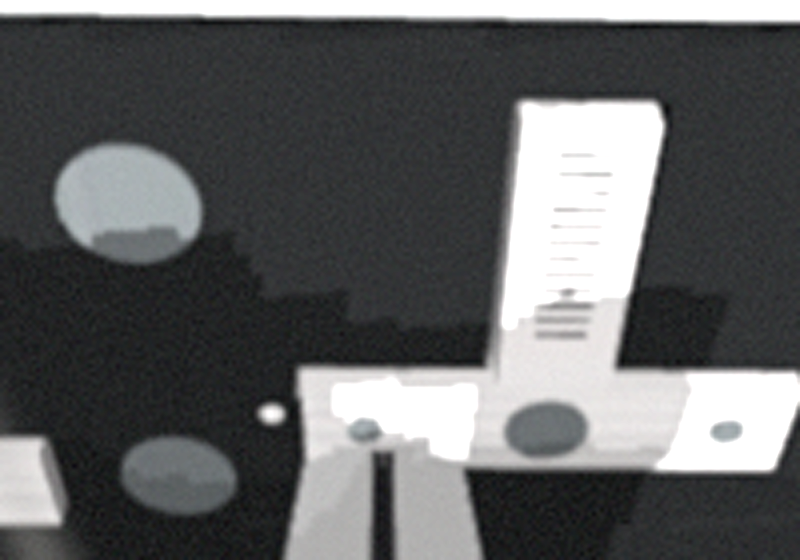

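```bash
python3 -m creep '[[0,-0.05,0.04,0,1],[0,-0.01,0.03,0,1],[0,0,0,0,1]]'; python3 -m creep '[[0,-0.01,0.03,0,1],[0,0,0,0,1]]';python3 -m creep '[[0,-0.01,0.03,0,1],[0,0,0,0,1]]';python3 -c "
from h import *
tip()"
```

```text
time_s: 36.75
tool_pos: [0.6512, -0.0004, 0.0616]
tool_rot: [3.141, 0.001, -1.693]
wrist_force: [-3.1, 2.7, 5.2]
width: 0.007
time_s: 36.95
tool_pos: [0.6515, -0.0003, 0.0613]
tool_rot: [3.14, 0.001, -1.693]
wrist_force: [-6.2, 3.3, 11.1]
width: 0.002
time_s: 37.15
tool_pos: [0.6516, -0.0004, 0.061]
tool_rot: [3.138, 0.001, -1.693]
wrist_force: [-12.3, 2.5, 19.5]
width: 0.002
tip local mm [-14.3 -21.7   1.3]
```

```bash
python3 -m creep '[[0,0.06,-0.2,0,1],[0.2,0.3,-0.5,0,1],[0.3,0.6,-0.5,0,1],[0,0.5,-0.3,0,1],[0,0,0,0,1],[0,0,0,0,1]]'
python3 - <<'E'
from h import *
tip()
c,T=cam("wrist","w28.png")
a=cv2.imread("pics/w28.png")
cv2.imwrite("pics/w28z.png",cv2.convertScaleAbs(cv2.resize(a[20:170,160:360],None,fx=4,fy=4,interpolation=cv2.INTER_CUBIC)[:600],alpha=1.5))
E
```

```text
time_s: 37.75
tool_pos: [0.5771, -0.0167, 0.1332]
tool_rot: [-3.14, -0.0, -1.693]
wrist_force: [-0.7, -0.2, -0.2]
width: 0.005
tip local mm [-40.6 -46.9  99.9]
```

View pics/w28z.png

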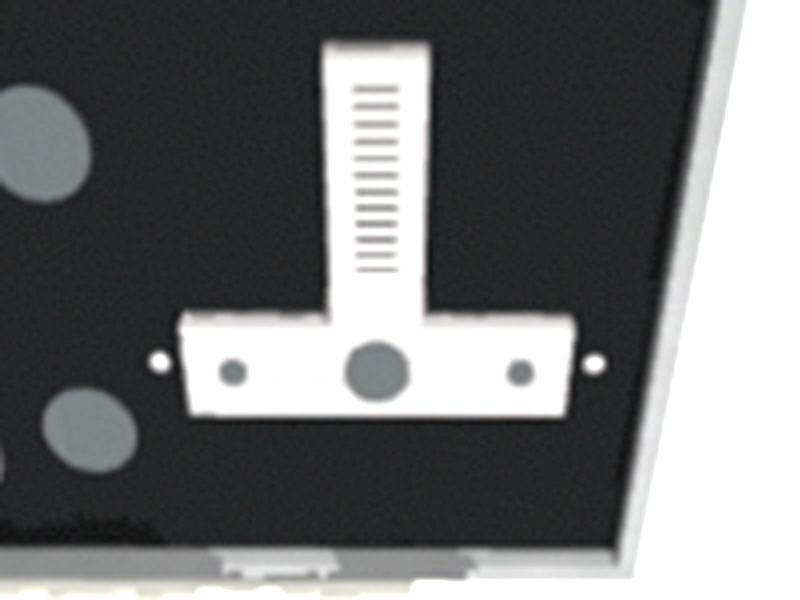

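Run:
```python
from h import *
c,T=cam("wrist")
f=lambda u,v:(160+u/4-.375,20+v/4-.375)
DT=np.array([[36,9],[36,-9],[-14,-9],[-14,-40],[-34,-40],[-34,40],[-14,40],[-14,9],[-24,0],[-24,30],[-24,-30]],float)/1000
px=[f(*p) for p in((324,50),(430,50),(425,323),(575,324),(566,416),(189,414),(181,323),(329,323),(377,371),(233,373),(520,373))]
pnp(c,T,DT,px)
P=onplane(c,[f(160,362),f(594,364)],T,face()[2],face(-.12,P0)[3]);X,Y,Z,p0=face(-.12,P0)
print(np.round(np.c_[(P-p0)@X*1e3,(P-p0)@Y*1e3],1))
go(*press(.035,-.045,.012),-1.691)
```

```text
top-centre local mm [  9.5 -45.3   1.1] rotvec deg [-0.3  3.2 -0.3] resid px 0.91
[[-13.6   0.2]
 [-14.3 -90.5]]
yaw units -0.01  shift units after turn [-0.03 -2.19]  before turn [-0.03 -2.19]  tz 0.74
```

```bash
python3 -m creep '[[0,-0.5,0,0,1],[-0.03,-0.8,0,0,1],[0,-0.7,0,0,1],[0,-0.19,0.4,0,1],[0,0,0.3,0,1],[0,0,0,0,1]]'; python3 -c "
from h import *
tip()"; python3 -m creep '[[0,-0.02,0.035,0,1],[0,-0.02,0.035,0,1],[0,-0.02,0.035,0,1],[0,0,0,0,1]]'; python3 -c "
from h import *
tip()"
```

```text
time_s: 38.45
tool_pos: [0.6829, -0.0272, 0.0931]
tool_rot: [3.133, 0.001, -1.692]
wrist_force: [-0.1, 0.2, 0.4]
width: 0.003
tip local mm [ 31.4 -44.7  12. ]
time_s: 38.85
tool_pos: [0.6887, -0.0282, 0.0934]
tool_rot: [-3.141, -0.0, -1.692]
wrist_force: [-0.5, 0.2, -0.5]
width: 0.006
tip local mm [ 36.7 -44.9   9.3]
```

```bash
python3 -m creep '[[0,-0.02,0.035,0,1],[0,-0.02,0.035,0,1],[0,-0.02,0.035,0,1],[0,0,0,0,1]]'; python3 -c "
from h import *
tip()"; python3 -m creep '[[0,-0.01,0.03,0,1],[0,0,0,0,1]]'; python3 -c "
from h import *
tip()";python3 -m creep '[[0,-0.01,0.03,0,1],[0,0,0,0,1]]'; python3 -c "
from h import *
tip()"
```

```text
time_s: 39.25
tool_pos: [0.6916, -0.0286, 0.0875]
tool_rot: [3.142, -0.0, -1.692]
wrist_force: [1.1, -0.3, 0.8]
width: 0.005
tip local mm [ 36.3 -45.    2.8]
time_s: 39.45
tool_pos: [0.692, -0.0286, 0.087]
tool_rot: [3.141, -0.0, -1.692]
wrist_force: [-3.7, 0.9, 5.7]
width: 0.003
tip local mm [ 36.4 -44.9   2.1]
time_s: 39.65
tool_pos: [0.6922, -0.0286, 0.0867]
tool_rot: [3.14, -0.0, -1.692]
wrist_force: [-7.3, 0.8, 10.6]
width: 0.004
tip local mm [ 36.4 -44.9   1.8]
```

```bash
python3 -m creep '[[0,-0.01,0.04,0,1],[0,0,0,0,1]]'; python3 -m creep '[[0,0.06,-0.3,0,1],[0,0.3,-0.5,0,1],[0,0.8,-0.5,0,1],[0,0.8,-0.4,0,1],[0,0.6,0,0,1],[0,0,0,0,1],[0,0,0,0,1]]'
python3 - <<'E'
from h import *
tip()
s=readout.read_state();print(s["wrist_force"],s["time_s"])
c,T=cam("wrist","w29.png")
a=cv2.imread("pics/w29.png")
cv2.imwrite("pics/w29z.png",cv2.convertScaleAbs(cv2.resize(a[10:200,40:360],None,fx=2.5,fy=2.5,interpolation=cv2.INTER_CUBIC)[:600],alpha=1.5))
cam("scene","s29.png");cam("top","t29.png")
a=cv2.imread("pics/s29.png")
cv2.imwrite("pics/s29z.png",cv2.convertScaleAbs(cv2.resize(a[190:310,230:390],None,fx=5,fy=5,interpolation=cv2.INTER_CUBIC),alpha=1.5))
E
```

```text
time_s: 39.85
tool_pos: [0.6925, -0.0287, 0.0865]
tool_rot: [3.139, -0.001, -1.691]
wrist_force: [-13.1, 2.4, 19.9]
width: 0.005
time_s: 40.55
tool_pos: [0.5661, -0.0133, 0.1679]
tool_rot: [-3.14, -0.0, -1.692]
wrist_force: [-0.2, -0.4, 0.0]
width: 0.005
tip local mm [-33.  -44.8 135.6]
[-0.23171872 -0.41684588  0.03715286] 40.55
```

View pics/w29z.png

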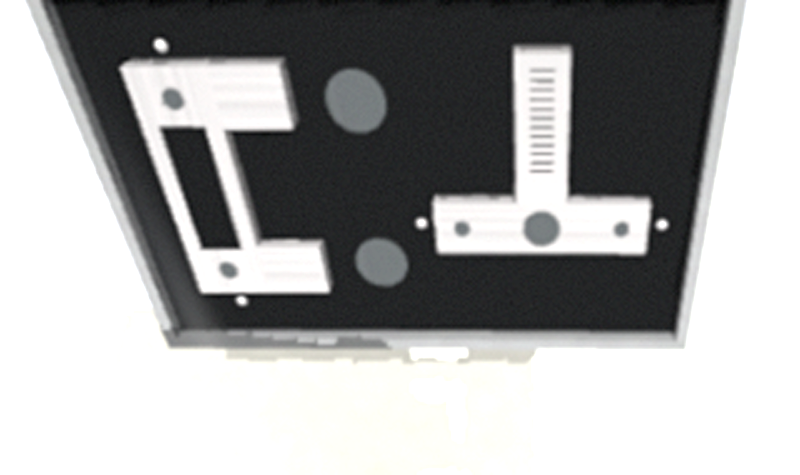

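View pics/s29z.png

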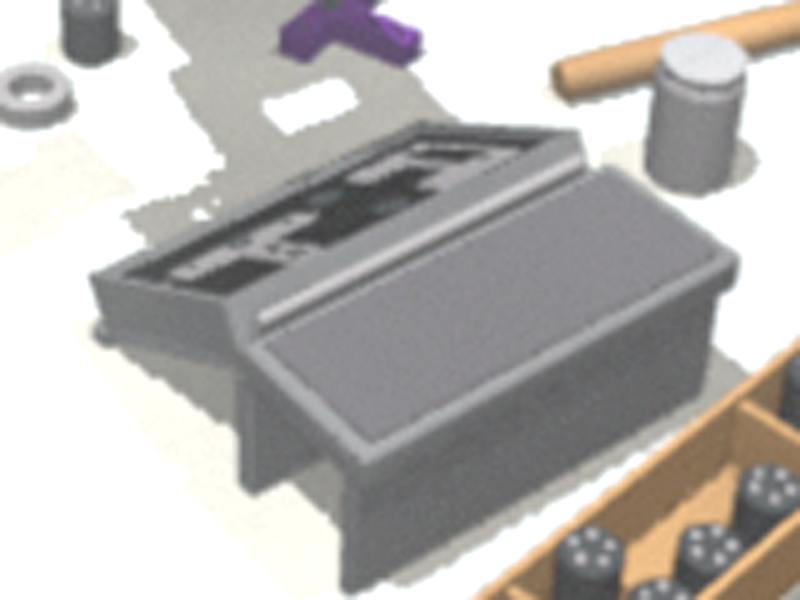

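View pics/t29.png

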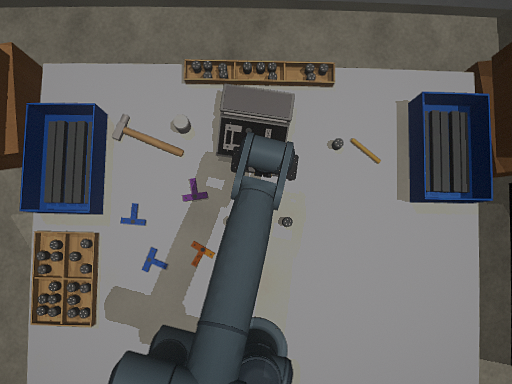

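Run:
```python
import cv2
a=cv2.imread("pics/w29.png")
cv2.imwrite("pics/w29y.png",cv2.resize(a[25:135,80:180],None,fx=5,fy=5,interpolation=cv2.INTER_CUBIC))
```

```text
(no output)
```

View pics/w29y.png

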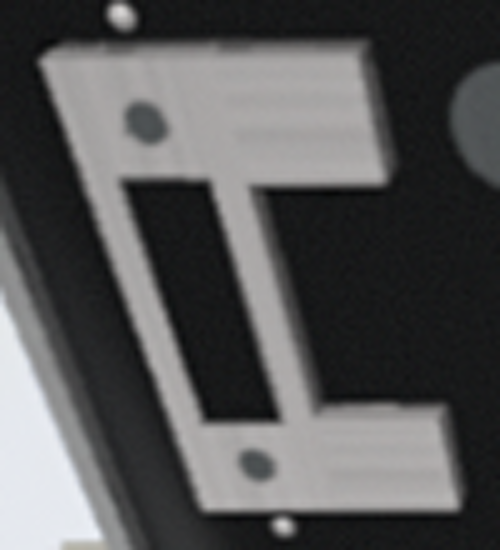

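Run:
```python
from h import *
go(*press(-.029,.0505,.012),-1.691)
```

```text
yaw units -0.01  shift units after turn [-1.91 -1.29]  before turn [-1.91 -1.29]  tz 2.09
```

```bash
python3 -m creep '[[-0.5,-0.3,0,0,1],[-0.7,-0.5,0.3,0,1],[-0.71,-0.45,0.5,0,1],[0,-0.04,0.6,0,1],[0,0,0.4,0,1],[0,0,0.25,0,1],[0,0,0,0,1]]'; python3 -c "
from h import *
tip()"; python3 -m creep '[[0,-0.02,0.035,0,1],[0,-0.02,0.035,0,1],[0,-0.02,0.035,0,1],[0,0,0,0,1]]'; python3 -c "
from h import *
tip()"
```

```text
time_s: 41.4
tool_pos: [0.6405, 0.0737, 0.0625]
tool_rot: [3.137, -0.0, -1.692]
wrist_force: [-0.3, 0.9, 0.1]
width: 0.004
tip local mm [-30.8  50.5  12.6]
time_s: 41.8
tool_pos: [0.645, 0.0732, 0.0605]
tool_rot: [-3.14, 0.0, -1.692]
wrist_force: [-0.2, 0.5, -0.4]
width: 0.005
tip local mm [-27.9  50.6   8.6]
```

```bash
python3 -m creep '[[0,-0.02,0.035,0,1],[0,-0.02,0.035,0,1],[0,-0.01,0.02,0,1],[0,0,0,0,1]]'; python3 -c "
from h import *
tip()"; python3 -m creep '[[0,-0.01,0.03,0,1],[0,0,0,0,1]]'; python3 -c "
from h import *
tip()"; python3 -m creep '[[0,-0.01,0.03,0,1],[0,0,0,0,1]]'; python3 -c "
from h import *
tip()"
```

```text
time_s: 42.2
tool_pos: [0.6469, 0.0731, 0.055]
tool_rot: [3.141, -0.0, -1.692]
wrist_force: [-0.3, -0.2, -0.1]
width: 0.005
tip local mm [-29.   50.6   2.9]
time_s: 42.4
tool_pos: [0.6475, 0.0731, 0.0543]
tool_rot: [3.141, -0.0, -1.692]
wrist_force: [-1.6, -0.2, 4.3]
width: 0.004
tip local mm [-28.8  50.7   1.9]
time_s: 42.6
tool_pos: [0.6478, 0.073, 0.0538]
tool_rot: [3.14, -0.0, -1.692]
wrist_force: [-6.5, 0.0, 10.0]
width: 0.006
tip local mm [-28.8  50.7   1.4]
```

```bash
python3 -m creep '[[0,0.06,-0.3,0,1],[0,0.2,-0.6,0,1],[0,0.8,-0.6,0,1],[0,1,-0.5,0,1],[0,1,0,0,1],[0,0.8,0,0,1],[0,0,0,0,1],[0,0,0,0,1]]'
python3 - <<'E'
from h import *
c,T=cam("wrist","w30.png")
cam("top","t30.png")
a=cv2.imread("pics/t30.png");b=cv2.imread("pics/top0.png")
cv2.imwrite("pics/cmp.png",np.vstack([a[80:260,90:400],b[80:260,90:400]]))
cv2.imwrite("pics/w30z.png",cv2.convertScaleAbs(cv2.resize(cv2.imread("pics/w30.png")[0:150,60:310],None,fx=3,fy=3,interpolation=cv2.INTER_CUBIC),alpha=1.3))
E
```

```text
time_s: 43.4
tool_pos: [0.4617, 0.0958, 0.1504]
tool_rot: [-3.139, 0.0, -1.692]
wrist_force: [0.4, -0.8, -0.2]
width: 0.002
```

View pics/w30.png

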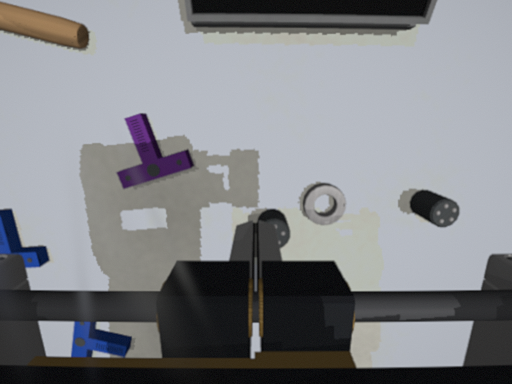

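View pics/cmp.png

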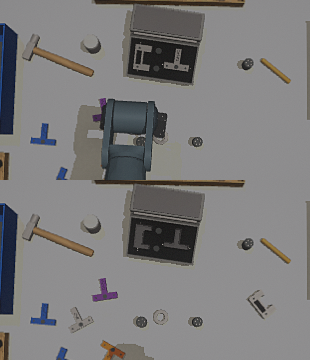

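```bash
python3 -c "
from rig import ticket
print(ticket.sign_off())"
```

```text
the job is handed in; nothing more can be done
None
```

I put both gauges back in their own cutouts, pressed them past the spring grips to the floor, and handed the job in at about 43 s. I gripped each gauge across its spine or stem, tilted it to 30° against the insert face and started it in its cutout. I then released it and pressed it home with the shut fingertips. Both cocked at first, so I pressed the high end of each separately until it snapped down.

**Height:** the fingertips met each gauge's top about 1.3–2.1 mm above the face, with nominal 2 mm. That covers spine ends and one arm of the gap gauge, and both bar ends and the stem of the depth gauge. Pressed with about 20 N, nothing moved further than the arm's give.

**Position:** both gauges sit within about 1 mm of their pockets in the wrist pictures, against the 4 mm allowed.

**Bystanders:** in the last overhead picture the hammer, oil can, drift, and the dies and collar not hidden by the arm stood where they were at the start. The wrist view showed the hidden die and the collar upright. The gripper was shut and clear of everything.

**Disagreement:** the picture-based pose fit for the depth gauge gave a 3.2° tilt, just over the 0.05 rad limit. The touch heights at its bar ends and stem agree to about 0.5 mm, which means it is flat, so I put the 3.2° down to noise in the fit. The gap gauge's fit showed 1.3° of roll, also small, and touching one arm gave about 1.9 mm.

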